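# Make up two bead-stringing kits

### The arm

A 6-joint arm with a two-finger parallel gripper is mounted at the origin on a cart in front of the work surface, level with it; the furniture and walls round the work are solid. World frame = base frame: x ahead of the robot, y to its left, z up, the work surface at z = 0. Lengths are in m, angles in rad, forces in N, time in s.
With the tool pointing down it reaches from about 0.3 to 0.875 m from the base axis. Payload 6.4 kg.
Tool frame: the origin (TCP) lies between the finger pads; the fingertips stand 25 mm ahead of it and the grasp point (between the pads) lies 6 mm ahead of it; y points along the fingers, x is the direction in which the jaws open and shut, and the axes are right-handed (so a half turn about y gives the same grasp; the last joint's range is limited). The gripper opens to 85 mm and grips with 20 to 120 N. Pads are 22 mm wide; open, the fingers measure 114 mm over their backs; the gripper's body (76 mm by 85 mm) begins 54 mm behind the grasp point. The pads swing forward as they close: fully open they stand 13 mm farther back than shut.
Start: joints at [-1.345, 0.181, 1.607, -0, 1.354, -0.206], TCP at [0.241, -0.522, 0.23] pointing down, gripper open.
Joint ranges: [-2.99, 2.99], [-0.89, 2.07], [0.3, 2.58], [-1.14, 4.28], [0, 2.63], [-3.12, 3.12]. Speed limits (rad/s): [2.57, 2.57, 3.01, 3.14, 3.14, 3.14].

### API

Orientations are given as a unit quaternion [w, x, y, z].
In Python, from bench import ctrl, vision, ticket, find_in, regions_of, pinpoint gives the robot as it stands.
- The arm moves only by the tool apply_moves, never from a script. Its argument "increments" is a list of rows, each an object of numbers: "x", "y", "z": the shift along the tool's x, y, z in cm; "ax", "ay", "az": the turn, a rotation vector about the tool's x, y, z in rad; "grip": the closure, from 0 (fully open) to 1 (shut). A call has 1 to 12 rows; each row is the pose to reach, as a shift and turn from the pose measured when the call began, along the tool's axes at that moment; what a row does not reach only later rows make up. A row lasts 1/8 s, in which the tool goes at most 62.5 mm and 10.7 degrees, less where a joint would pass 70% of its speed; a pose out of reach is approached as far as the arm can. A call with a gripper value outside its range is refused whole. The fingers move at their own pace and stop on an object; the grip force is fixed at half the most. Time passes only in rows, so rows that repeat a pose let the fingers close. It gives the time, the measured TCP pose, the force and the opening at its end, in the units of the state.
- ctrl.get_obs(): the state, without advancing time (a new reading comes with each control period).
- vision.camera(name): name is "scene" or "top" or "wrist"; returns the picture (400x640x3 uint8, red, green, blue); there is no depth.
- vision.camera_params(name): a dict with "intrinsics" (3x3 intrinsics, pixels), "R" (3x3) and "t" (3): a world point X has camera coordinates R X + t. Camera axes: x right, y down, z forward; pixel columns grow to the right and rows downward; lengths in m; the calibration is good to about 2 mm. The wrist camera is an equidistant fisheye: a pixel r from the principal point sees the ray r / f radians off the axis. A picture is of the moment at which its call begins: read the wrist's pose just before it. camera_params takes no time and is no camera call; for the wrist camera it gives the pose at the moment of the call.
- ticket.hand_in(): hands the job in, once; it reports no verdict.
Trained networks look in the newest picture that a camera, given by its name, has taken for a name from the list of things; names that differ only in an ending like _2 or _b are one class to them, and where a whole thing is asked for, a point or a joint stands for the part that bears it (a point fixed in the world has none). Each returns a list of dicts, best first, with "p" (0 to 1); they miss things now and then, are a little off and sometimes report something else, mostly with a low value. They report only what shows in the picture. A call takes as long as a camera call.
- find_in(camera, query): "rect" ([centre column, centre row, width, height] in pixels, round what is visible of it).
- regions_of(camera, query): "mask" (400x640 bool, what is visible of it) and "rect" ([centre column, centre row, width, height] in pixels, round what is visible of it).
- pinpoint(camera, query): "xy" ([column, row] in pixels: a listed point, or the origin of a listed thing).
The state is a dict: "time_s": time; "q": joint angles; "dq": joint speeds; "joint_efforts": joint torques, N m; "eef_pos": TCP position; "eef_rot": TCP orientation; "wrist_force": force on the tool from outside, world axes, zero at the start; "torque": the same for the moment, N m; "opening": opening from 0.0 (shut) to 1.0 (fully open).
Only numpy, scipy, OpenCV 4.12 (cv2) and the standard library are available. Lean on these libraries where they do the work, as an engineer would, in place of code of your own. Each camera call takes 0.05 s, during which the arm holds its last target.

### The job

Make up two bead-stringing kits from the stock on the bench top (not the spare jars up on the wooden riser at the back right). The dark wooden tray gets the red spool, the yellow spool and the jar of pink beads; the white tray gets the teal (blue-green) spool and the jar of blue beads, with jars in the wide middle bay and spools in the end bays (either end), one thing to a bay and everything standing upright on the tray floor. Never let a jar tip over, and leave the jar of green beads standing where it is.

Things in the scene. Friction and masses are not known exactly. Their poses are not given: they have to be found in the camera images.
- red_spool: reel of red thread with pale end flanges and a round red sticker on top, standing upright on the bench at the start; 40 mm across the flanges, 40 mm high; the thread between the flanges (3 mm thick) is about 35 mm across. Own z up as it stands, origin at the centre of its underside. Round about z; weighs about 30 g.
- green_spool: reel of blue-green (teal) thread with pale end flanges and a round blue-green (teal) sticker on top, standing upright on the bench at the start; 44 mm across the flanges, 46 mm high; the thread between the flanges (3 mm thick) is about 39 mm across. Own z up as it stands, origin at the centre of its underside. Round about z; weighs about 30 g.
- yellow_spool: reel of yellow thread with pale end flanges and a round yellow sticker on top, standing upright on the bench at the start; 36 mm across the flanges, 36 mm high; the thread between the flanges (3 mm thick) is about 31 mm across. Own z up as it stands, origin at the centre of its underside. Round about z; weighs about 30 g.
- pink_jar: clear glass jar with salmon-pink beads inside and a white lid (fixed on) with a round salmon-pink sticker on top, upright on the bench top at the start (not on the riser); 44 mm in diameter, 52 mm high, the lid is the top 12 mm, as wide as the jar. Own z up as it stands, origin at the centre of its underside. Round about z; weighs about 80 g. 
- blue_jar: clear glass jar with blue beads inside and a brass-coloured lid (fixed on) with a round blue sticker on top, upright on the bench top at the start (not on the riser); 52 mm in diameter, 46 mm high, the lid is the top 12 mm, as wide as the jar. Own z up as it stands, origin at the centre of its underside. Round about z; weighs about 80 g. 
- green_jar: clear glass jar with green beads inside and a white lid (fixed on) with a round green sticker on top, upright on the bench top at the start (not on the riser); 40 mm in diameter, 64 mm high, the lid is the top 12 mm, as wide as the jar. Own z up as it stands, origin at the centre of its underside. Round about z; weighs about 80 g. In no kit: leave it standing where it is.
- dark_tray: kit tray, dark brown wood with a cork floor, 82 (own x) x 226 mm (own y), fixed. Rim 14 mm high, walls 4 mm, inner floor 4 mm above the bench. Two dividers 11 mm high make three bays along own y: a wide middle jar bay (74 x 74 mm, centred on the origin) and at each end a spool bay (74 mm in x, 66 mm in y, centred at y = +74 and -74 mm). Origin: underside centre, at bench height; z up.
- white_tray: kit tray, white with a grey floor, 82 (own x) x 226 mm (own y), fixed. Rim 14 mm high, walls 4 mm, inner floor 4 mm above the bench. Two dividers 11 mm high make three bays along own y: a wide middle jar bay (74 x 74 mm, centred on the origin) and at each end a spool bay (74 mm in x, 66 mm in y, centred at y = +74 and -74 mm). Origin: underside centre, at bench height; z up.

How it is judged:
By the outcome, as a careful person would: the job done as asked, in the order asked, and still so for the second after the job is handed in, with the robot touching nothing.
It also fails if it takes over 115 s, if anything falls off the work surface, if the arm or the gripper's body presses on something with over 40 N, if the wrist force passes 120 N, or if a joint passes its speed limit or range.

## Working session

There is one attempt and no reset: what is moved stays moved. The work goes in short steps, Python scripts to look and compute and a tool call to move; the robot and the scene stay as the last step left them, time stands still between calls to the robot, and variables do not carry over. Pictures are saved under pics/ and viewed, and the job is handed in when it is done.

Besides the shell and the picture viewer there is one more tool, called as name(argument=value, ...) on one line, values as JSON. apply_moves: Moves the arm, as the interface text tells. Its arguments: {"type":"object","properties":{"increments":{"type":"array","items":{"type":"object","properties":{"x":{"type":"number"},"y":{"type":"number"},"z":{"type":"number"},"ax":{"type":"number"},"ay":{"type":"number"},"az":{"type":"number"},"grip":{"type":"number"}}}}},"required":["increments"]}

```bash
mkdir -p pics; ls; cat > h.py <<'E'
import numpy as np, cv2
from bench import ctrl, vision, ticket, find_in, regions_of, pinpoint
def save(im,n): cv2.imwrite('pics/'+n,im[:,:,::-1])
def ray(P,uv,fish=False):
    K=np.array(P['intrinsics']);R=np.array(P['R']);t=np.array(P['t'])
    x=(uv[0]-K[0,2])/K[0,0];y=(uv[1]-K[1,2])/K[1,1]
    if fish:
        r=np.hypot(x,y); d=np.array([np.sin(r)*x/max(r,1e-9),np.sin(r)*y/max(r,1e-9),np.cos(r)])
    else: d=np.array([x,y,1.])
    d=R.T@d; return -R.T@t, d/np.linalg.norm(d)
def atz(P,uv,z,fish=False):
    o,d=ray(P,uv,fish); return o+d*(z-o[2])/d[2]
def proj(P,X,fish=False):
    K=np.array(P['intrinsics']);c=np.array(P['R'])@X+np.array(P['t'])
    if fish:
        r=np.arctan2(np.hypot(c[0],c[1]),c[2]);h=np.hypot(c[0],c[1]);x,y=c[0]/h*r,c[1]/h*r
    else: x,y=c[0]/c[2],c[1]/c[2]
    return np.array([K[0,0]*x+K[0,2],K[1,1]*y+K[1,2]])
def tri(rays):
    A=np.zeros((3,3));b=np.zeros(3)
    for o,d in rays:
        M=np.eye(3)-np.outer(d,d);A+=M;b+=M@o
    X=np.linalg.solve(A,b); return X,[float(np.linalg.norm((np.eye(3)-np.outer(d,d))@(X-o)))*1000 for o,d in rays]
E
python3 - <<'E'
from h import *
s=ctrl.get_obs();print(s)
for c in ['scene','top','wrist']:
    im=vision.camera(c);save(im,c+'0.png');P=vision.camera_params(c);print(c,P)
E
```

```text
pics
{'time_s': 0.0, 'q': array([-1.34528497e+00,  1.81526218e-01,  1.60799975e+00,  4.13281522e-05,
        1.35381038e+00, -2.06318474e-01]), 'dq': array([-0.00031787,  0.00103024, -0.00146642, -0.00137845, -0.00022494,
        0.00083901]), 'joint_efforts': array([ 1.57220635e-03, -4.44871330e+01, -3.51331758e+01, -8.70009626e-05,
        9.17992234e-03, -3.47276136e-05]), 'eef_pos': array([ 0.2405494 , -0.52166036,  0.22949649]), 'eef_rot': array([ 0.59595096, -0.59506716,  0.38170241, -0.38084222]), 'wrist_force': array([ 0.68376021, -0.20483134, -0.0230124 ]), 'torque': array([-0.00700681, -0.03090917,  0.036251  ]), 'opening': 1.0020146138923276}
scene {'intrinsics': array([[391.84247282,   0.        , 318.58036037],
       [  0.        , 391.84247282, 201.57628538],
       [  0.        ,   0.        ,   1.        ]]), 'R': array([[-0.7627486 , -0.6462545 , -0.02386848],
       [-0.26894406,  0.35055693, -0.89709471],
       [ 0.58811876, -0.67783845, -0.44119312]]), 't': array([0.43981879, 0.15352777, 0.59990696])}
top {'intrinsics': array([[376.56823666,   0.        , 320.39574585],
       [  0.        , 376.56823666, 194.73857414],
       [  0.        ,   0.        ,   1.        ]]), 'R': array([[ 0.01237481, -0.99985221,  0.0119337 ],
       [-0.99213724, -0.01376404, -0.1243955 ],
       [ 0.12454137, -0.0103005 , -0.99216095]]), 't': array([0.05077577, 0.53062275, 0.84465013])}
wrist {'intrinsics': array([[309.70691629,   0.        , 322.86108087],
       [  0.        , 309.70691629, 202.58383998],
       [  0.        ,   0.        ,   1.        ]]), 'R': array([[ 0.41859283, -0.9081735 , -0.00096109],
       [-0.86190234, -0.3975987 ,  0.31470563],
       [-0.28618944, -0.13090516, -0.94918884]]), 't': array([-0.57469638, -0.04053878,  0.38047575])}
```

View pics/scene0.png

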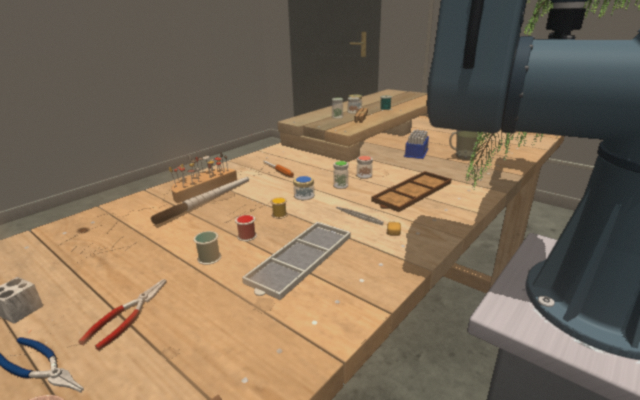

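View pics/top0.png

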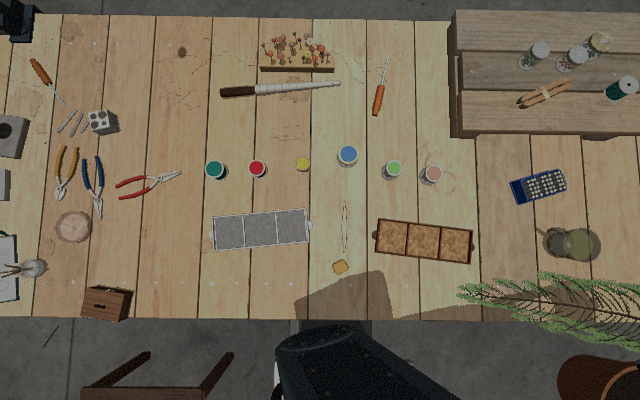

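View pics/wrist0.png

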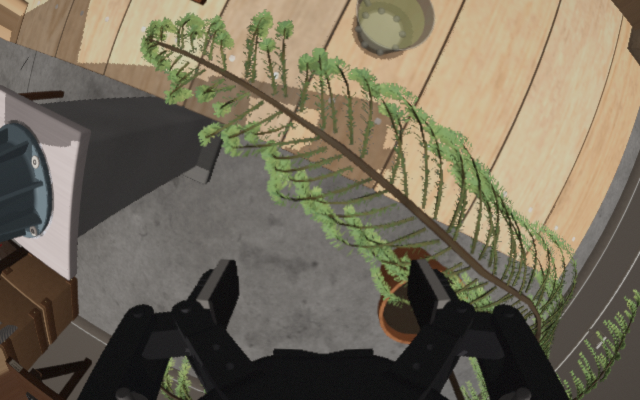

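The top view shows, left to right: teal spool (215,169), red spool (257,168), yellow spool (303,163), blue jar (348,154), green jar (394,168), pink jar (433,173). The white tray is at (261,229) and the dark tray at (424,241). A plant frond sits near the arm's start position. Next I'll measure positions from two views.

```bash
python3 - <<'E'
from h import *
vision.camera('top');vision.camera('scene')
Pt=vision.camera_params('top');Ps=vision.camera_params('scene')
N=['red_spool','green_spool','yellow_spool','pink_jar','blue_jar','green_jar','dark_tray','white_tray']
for n in N:
    out={}
    for c,P in(('top',Pt),('scene',Ps)):
        f=find_in(c,n);p=pinpoint(c,n)
        print(n,c,[(np.round(d['rect']).tolist(),round(d['p'],2)) for d in f[:3]],[(np.round(d['xy'],1).tolist(),round(d['p'],2)) for d in p[:3]])
        out[c]=[d['xy'] for d in p if d['p']>.3]
    for a in out['top'][:2]:
        for b in out['scene'][:2]:
            X,e=tri([ray(Pt,a),ray(Ps,b)]);print('   tri',X.round(4),np.round(e,1),'atz0 top',atz(Pt,a,0).round(4))
print(ctrl.get_obs()['time_s'])
E
```

```text
red_spool top [([257.0, 170.0, 22.0, 18.0], 0.79)] [([256.3, 174.6], 0.67), ([421.9, 242.9], 0.35)]
red_spool scene [([247.0, 230.0, 17.0, 30.0], 0.93), ([277.0, 208.0, 9.0, 24.0], 0.27), ([208.0, 249.0, 30.0, 34.0], 0.26)] [([250.1, 237.1], 0.98)]
   tri [ 0.5803  0.2129 -0.    ] [1.1 1.1] atz0 top [0.5812 0.2137 0.    ]
   tri [0.519  0.0085 0.0212] [206.5 206.5] atz0 top [ 0.4215 -0.1864  0.    ]
green_spool top [([216.0, 170.0, 21.0, 23.0], 0.95)] [([220.5, 171.1], 0.81)]
green_spool scene [([210.0, 250.0, 28.0, 36.0], 0.9), ([412.0, 192.0, 79.0, 38.0], 0.71), ([364.0, 165.0, 14.0, 26.0], 0.69)] [([207.9, 259.2], 0.87)]
   tri [ 0.5918  0.305  -0.0097] [2.1 2.1] atz0 top [0.5885 0.3008 0.    ]
yellow_spool top [([303.0, 166.0, 17.0, 19.0], 0.7)] [([304.3, 163.9], 0.54)]
yellow_spool scene [([281.0, 208.0, 10.0, 23.0], 0.7)] [([281.2, 218.1], 0.84)]
   tri [ 0.611   0.0966 -0.0163] [2.3 2.3] atz0 top [0.6094 0.0976 0.    ]
pink_jar top [([430.0, 175.0, 20.0, 24.0], 0.95)] [([431.5, 175.9], 0.78)]
pink_jar scene [([365.0, 166.0, 16.0, 24.0], 0.88), ([295.0, 262.0, 110.0, 76.0], 0.4
[... 505 characters left out ...]
9.0], 0.69)] [([391.5, 175.1], 0.82), ([304.9, 165.1], 0.52)]
green_jar scene [([342.0, 172.0, 18.0, 26.0], 0.71)] [([340.7, 184.8], 0.9)]
   tri [ 0.5892 -0.1124 -0.0008] [5.4 5.4] atz0 top [ 0.5847 -0.1155  0.    ]
   tri [0.5367 0.0614 0.0877] [59.6 59.6] atz0 top [0.6064 0.0961 0.    ]
dark_tray top [([425.0, 244.0, 102.0, 45.0], 0.98)] [([423.7, 243.0], 0.98)]
dark_tray scene [([412.0, 192.0, 79.0, 38.0], 0.68), ([304.0, 186.0, 26.0, 24.0], 0.33)] [([412.8, 195.9], 0.97)]
   tri [ 0.4245 -0.1931 -0.0154] [3.7 3.7] atz0 top [ 0.4213 -0.1907  0.    ]
white_tray top [([261.0, 230.0, 102.0, 51.0], 0.92)] [([259.8, 226.8], 0.92)]
white_tray scene [([296.0, 262.0, 107.0, 73.0], 0.75)] []
1.85
```

```bash
cat >> h.py <<'E'
from scipy.spatial.transform import Rotation as Ro
def cur():
    s=ctrl.get_obs();w,x,y,z=s['eef_rot'];return s,np.array(s['eef_pos']),Ro.from_quat([x,y,z,w])
def down(yaw): # tool z down, tool x at yaw
    X=np.array([np.cos(yaw),np.sin(yaw),0]);Z=np.array([0,0,-1.]);return Ro.from_matrix(np.c_[X,np.cross(Z,X),Z])
def inc(p,yaw,ref=None):
    s,p0,R0=cur()
    d=R0.inv().apply(np.array(p)-p0)*100; rv=(R0.inv()*down(yaw)).as_rotvec()
    print('inc',np.round(p,4),'xyz cm',d.round(2),'rot',rv.round(3))
E
python3 - <<'E'
from h import *
s,p,R=cur();print(R.as_matrix().round(3))
Pt=vision.camera_params('top');Ps=vision.camera_params('scene');Pw=vision.camera_params('wrist')
print(proj(Pt,p),proj(Ps,p))
for P in(Pt,Ps,Pw):print(-np.array(P['R']).T@P['t'])
im=cv2.imread('pics/top0.png');save(cv2.resize(im[130:280,190:500],None,fx=2.58,fy=2.58,interpolation=cv2.INTER_CUBIC)[:,:,::-1],'topz.png')
save(cv2.resize(im[240:400,400:640],None,fx=3,fy=3)[:,:,::-1],'topp.png')
E
```

```text
[[ 0.418 -0.     0.908]
 [-0.908 -0.     0.418]
 [ 0.    -1.    -0.   ]]
[654.91020488 351.05127809] [550.53139653  82.91118857]
[0.42062837 0.0667721  0.90343001]
[0.02394501 0.63705466 0.41290158]
[ 0.31456678 -0.48847686  0.37402458]
```

View pics/topz.png

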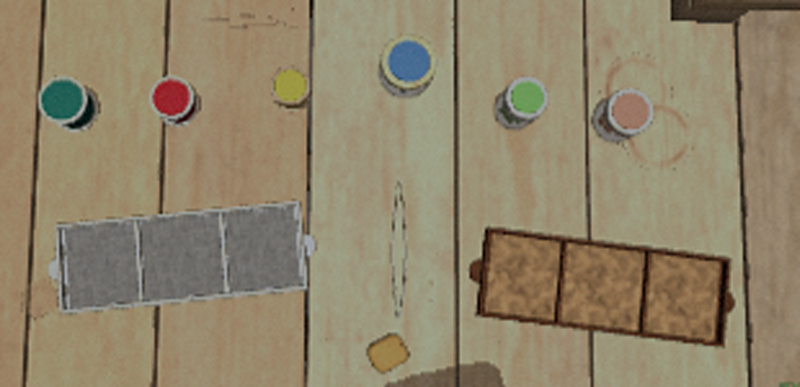

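View pics/topp.png

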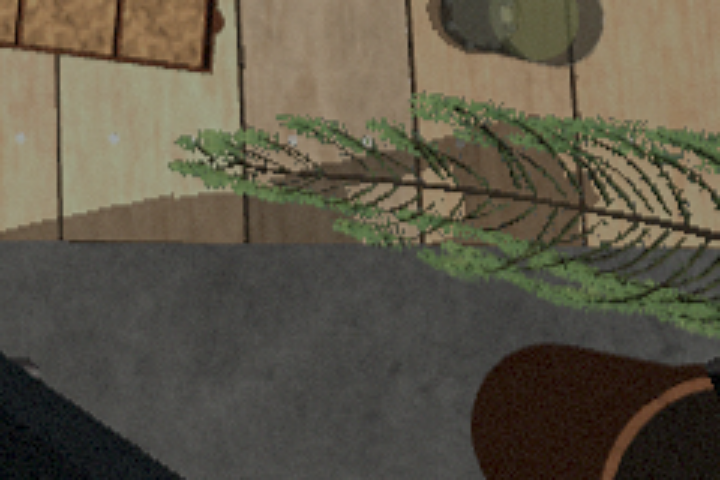

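```bash
sed -i "s/return Ro.from_matrix(np.c_\[X,np.cross(Z,X),Z\])/return Ro.from_matrix(np.c_[X,Z,np.cross(X,Z)])/" h.py
python3 - <<'E'
from h import *
Pt=vision.camera_params('top');Pw=vision.camera_params('wrist');Ps=vision.camera_params('scene')
print(tri([ray(Pt,(460,293)),ray(Pw,(150,43),True)]))
print(tri([ray(Pt,(460,293)),ray(Ps,(475,170))]))
inc([.48,.0,.33],0);inc([.56,.12,.2],0)
# tray corners top outer at z=.014, crop->full
def f(u):return (190+u[0]/2.58,130+u[1]/2.58)
for n,c in(('white',[(57,228),(298,203),(307,284),(61,311)]),('dark',[(487,229),(729,259),(722,344),(478,315)])):
    X=np.array([atz(Pt,f(u),.014) for u in c]);print(n,X.round(3).tolist(),X.mean(0).round(4))
    a=X[0]+X[3]-X[1]-X[2];print('len',np.linalg.norm(a)/2,'ang of own y',np.degrees(np.arctan2(a[1],a[0])), np.linalg.norm(X[0]-X[3]),np.linalg.norm(X[1]-X[2]))
for n,u,z in(('teal',(63,101),.046),('red',(172,98),.04),('yel',(291,86),.036),('blue',(408,62),.046),('green',(527,99),.064),('pink',(630,112),.052)):
    print(n,atz(Pt,f(u),z).round(4))
E
```

```text
(array([ 0.30865777, -0.26242735,  0.02994835]), [0.8710433992784714, 0.8710433992784884])
(array([ 0.30979904, -0.25236051,  0.06208698]), [4.14937587472253, 4.149375874722609])
inc [0.48 0.   0.33] xyz cm [-37.41  -9.96  43.59] rot [ 0.    -1.139 -0.   ]
inc [0.56 0.12 0.2 ] xyz cm [-44.96   3.04  55.88] rot [ 0.    -1.139 -0.   ]
white [[0.473, 0.312, 0.014], [0.499, 0.092, 0.014], [0.425, 0.083, 0.014], [0.398, 0.305, 0.014]] [0.4484 0.1979 0.014 ]
len 0.22207940323512945 ang of own y 96.82594122287136 0.0751916655749726 0.07431836415093297
dark [[0.477, -0.081, 0.014], [0.452, -0.303, 0.014], [0.375, -0.294, 0.014], [0.399, -0.073, 0.014]] [ 0.4259 -0.1877  0.014 ]
len 0.22295826611300296 ang of own y 83.83310793684156 0.07859350877770353 0.07741670105715602
teal [0.5844 0.3031 0.046 ]
red [0.5897 0.2069 0.04  ]
yel [0.6032 0.1    0.036 ]
blue [ 0.6247 -0.0055  0.046 ]
green [ 0.5887 -0.109   0.064 ]
pink [ 0.5807 -0.2036  0.052 ]
```

```bash
python3 - <<'E'
from h import *
inc([.24,-.52,.30],0);inc([.42,-.2,.32],0);inc([.5,.12,.28],0)
E
```

```text
inc [ 0.24 -0.52  0.3 ] xyz cm [-0.23 -6.96  0.03] rot [ 0.    -1.139 -0.   ]
inc [ 0.42 -0.2   0.32] xyz cm [-21.76  -8.96  29.77] rot [ 0.    -1.139 -0.   ]
inc [0.5  0.12 0.28] xyz cm [-47.48  -4.96  50.43] rot [ 0.    -1.139 -0.   ]
```

apply_moves(increments=[{"y": -6}, {"x": -3, "y": -9, "z": 4, "ay": -0.1}, {"x": -7, "y": -9, "z": 10, "ay": -0.25}, {"x": -11, "y": -9, "z": 15, "ay": -0.4}, {"x": -15, "y": -9, "z": 20, "ay": -0.55}, {"x": -19, "y": -9, "z": 25, "ay": -0.7}, {"x": -23, "y": -9, "z": 30, "ay": -0.85}, {"x": -28, "y": -8, "z": 34, "ay": -1.0}, {"x": -33, "y": -7, "z": 38, "ay": -1.139}, {"x": -38, "y": -6, "z": 42, "ay": -1.139}, {"x": -43, "y": -5, "z": 46, "ay": -1.139}, {"x": -47.5, "y": -5, "z": 50.4, "ay": -1.139}])

```text
invalid input
```

```bash
cat > look.py <<'E'
from h import *
import sys
s,p,R=cur();P=vision.camera_params('wrist');im=vision.camera('wrist');save(im,sys.argv[1]+'.png')
np.savez('pics/'+sys.argv[1],K=P['intrinsics'],R=P['R'],t=P['t'])
print(s['time_s'],p.round(4),R.as_matrix()[:,0].round(3))
Pt=vision.camera_params('top')
H=dict(green_spool=.046,red_spool=.04,yellow_spool=.036,blue_jar=.046,green_jar=.064,pink_jar=.052)
for n in sys.argv[2:]:
    f=regions_of('wrist',n)
    for d in f[:2]:
        print(n,np.round(d['rect'],1).tolist(),round(d['p'],2))
E
python3 look.py w1 red_spool green_spool yellow_spool blue_jar
```

```text
1.85 [ 0.2406 -0.5222  0.2304] [ 0.418 -0.908  0.   ]
```

View pics/w1.png

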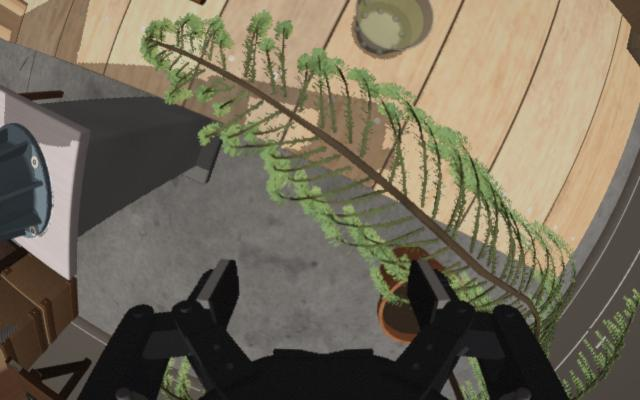

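apply_moves(increments=[{"x": 0, "y": -6, "z": 0, "ax": 0, "ay": 0, "az": 0, "grip": 0}, {"x": -3, "y": -9, "z": 4, "ax": 0, "ay": -0.1, "az": 0, "grip": 0}, {"x": -7, "y": -9, "z": 10, "ax": 0, "ay": -0.25, "az": 0, "grip": 0}, {"x": -11, "y": -9, "z": 15, "ax": 0, "ay": -0.4, "az": 0, "grip": 0}, {"x": -15, "y": -9, "z": 20, "ax": 0, "ay": -0.55, "az": 0, "grip": 0}, {"x": -19, "y": -9, "z": 25, "ax": 0, "ay": -0.7, "az": 0, "grip": 0}, {"x": -23, "y": -9, "z": 30, "ax": 0, "ay": -0.85, "az": 0, "grip": 0}, {"x": -28, "y": -8, "z": 34, "ax": 0, "ay": -1.0, "az": 0, "grip": 0}, {"x": -33, "y": -7, "z": 38, "ax": 0, "ay": -1.139, "az": 0, "grip": 0}, {"x": -38, "y": -6, "z": 42, "ax": 0, "ay": -1.139, "az": 0, "grip": 0}, {"x": -43, "y": -5, "z": 46, "ax": 0, "ay": -1.139, "az": 0, "grip": 0}, {"x": -47.5, "y": -5, "z": 50.4, "ax": 0, "ay": -1.139, "az": 0, "grip": 0}])

```text
time_s: 3.6
eef_pos: [0.4919, 0.0988, 0.2811]
eef_rot: [-0.707, 0.707, 0.0, -0.0]
wrist_force: [0.2, 0.4, 2.1]
opening: 0.997
```

```bash
python3 look.py w1 red_spool green_spool yellow_spool blue_jar
```

```text
3.6 [0.4919 0.0988 0.2811] [1. 0. 0.]
red_spool [398.8, 84.2, 34.9, 28.5] 0.56
green_spool [396.6, 15.8, 42.7, 31.6] 0.85
yellow_spool [407.0, 164.8, 28.2, 27.3] 0.65
blue_jar [418.6, 237.9, 43.9, 44.9] 0.59
blue_jar [287.9, 309.9, 49.0, 90.1] 0.44
```

View pics/w1.png

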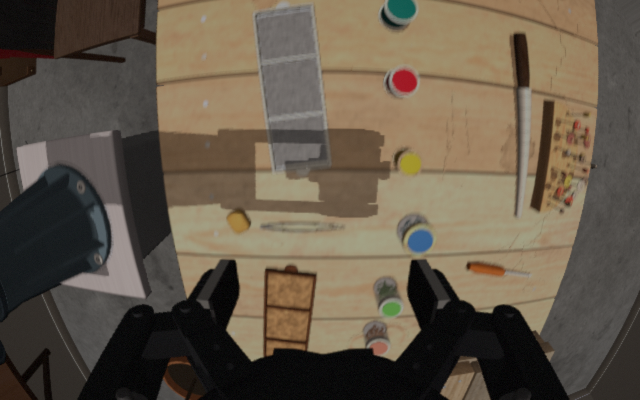

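The wrist view shows all six things: teal (401,10), red (404,81), yellow (410,161), blue (420,240), green (391,310), pink (376,347). I'll find the sticker centres by colour and triangulate them against the top camera.

```bash
cat > stick.py <<'E'
from h import *
def sticker(im,uv,rad=9,win=14):
    u,v=int(round(uv[0])),int(round(uv[1]));y0=max(0,v-win);x0=max(0,u-win)
    c=im[y0:v+win+1,x0:u+win+1].astype(np.float32)
    lab=cv2.cvtColor(c/255.,cv2.COLOR_RGB2LAB)
    ref=np.median(lab[max(0,v-y0-1):v-y0+2,u-x0-1:u-x0+2].reshape(-1,3),0)
    m=(np.linalg.norm((lab-ref)[:,:,1:],axis=2)<12)&(abs(lab[:,:,0]-ref[0])<15)
    n,l=cv2.connectedComponents(m.astype(np.uint8),connectivity=4)
    k=l[v-y0,u-x0];yy,xx=np.where(l==k);return np.array([xx.mean()+x0,yy.mean()+y0]),len(xx)
E
cat > meas.py <<'E'
from stick import *
a=cv2.imread('pics/w1.png')[:,:,::-1];t=cv2.imread('pics/top0.png')[:,:,::-1]
z=np.load('pics/w1.npz');Pw=dict(intrinsics=z['K'],R=z['R'],t=z['t']);Pt=vision.camera_params('top')
T=dict(teal=((215,169),(402,10),.046),red=((257,168),(404,81),.04),yellow=((303,163),(410,161),.036),blue=((348,154),(420,240),.046),green=((394,168),(391,310),.064),pink=((434,173),(376,347),.052))
for n,(ut,uw,h) in T.items():
    x,k=sticker(t,ut,win=12);y,k2=sticker(a,uw)
    X,e=tri([ray(Pt,x),ray(Pw,y,True)]);print(n,x.round(1),k,y.round(1),k2,'tri',X.round(4),round(e[0],1),'top@h',atz(Pt,x,h)[:2].round(4),'wr@h',atz(Pw,y,h,True)[:2].round(4))
E
python3 meas.py
```

```text
teal [213.6 168.2] 193 [401.7   8.1] 439 tri [0.5826 0.2982 0.069 ] 0.8 top@h [0.5866 0.3051] wr@h [0.589  0.3052]
red [255.9 167.3] 134 [404.3  80.7] 383 tri [0.5941 0.2109 0.0324] 1.5 top@h [0.5913 0.2087] wr@h [0.5933 0.2112]
yellow [302.1 162.8] 114 [410.2 163.7] 295 tri [0.6074 0.1024 0.0291] 1.5 top@h [0.6045 0.1016] wr@h [0.6068 0.1042]
blue [348.1 153.2] 188 [419.8 240.8] 398 tri [ 0.6291 -0.0057  0.04  ] 1.1 top@h [ 0.6266 -0.0055] wr@h [ 0.628  -0.0026]
green [393.9 167.4] 119 [391.1 308.9] 173 tri [ 0.5931 -0.109   0.0601] 1.2 top@h [ 0.591  -0.1083] wr@h [ 0.5933 -0.1059]
pink [433.9 172.6] 163 [378.9 347.8] 163 tri [ 0.5853 -0.2042  0.0478] 1.8 top@h [ 0.5826 -0.203 ] wr@h [ 0.5861 -0.2001]
```

```bash
python3 - <<'E'
import cv2
a=cv2.imread('pics/w1.png');cv2.imwrite('pics/w1z.png',cv2.resize(a[0:180,240:440],None,fx=3.3,fy=3.3,interpolation=cv2.INTER_CUBIC))
cv2.imwrite('pics/w1y.png',cv2.resize(a[220:370,220:440],None,fx=3.5,fy=3.5,interpolation=cv2.INTER_CUBIC))
E
```

```text
(no output)
```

View pics/w1z.png

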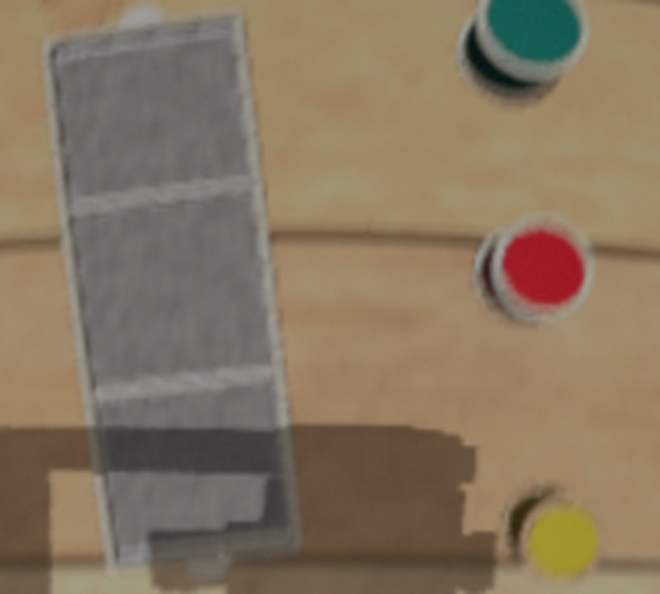

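View pics/w1y.png

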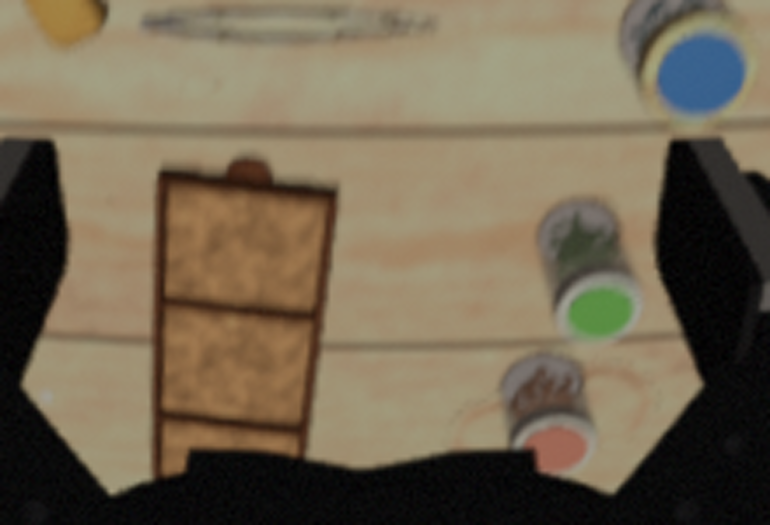

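```bash
python3 - <<'E'
from h import *
z=np.load('pics/w1.npz');Pw=dict(intrinsics=z['K'],R=z['R'],t=z['t'])
X=np.array([atz(Pw,(240+u/3.3,v/3.3),.014,True) for u,v in [(48,42),(243,13),(300,545),(110,567)]]);print(X.round(4),X.mean(0))
a=X[0]+X[1]-X[2]-X[3];print(np.linalg.norm(a)/2,np.degrees(np.arctan2(a[1],a[0])),np.linalg.norm(X[0]-X[1]))
D=[(160,172),(336,187)];X=[atz(Pw,(220+u/3.5,220+v/3.5),.014,True).round(4) for u,v in D+[(308,455),(155,420)]];print('dark',X)
inc([.593,.2105,.12],0);inc([.593,.2105,.034],0)
E
```

```text
[[0.402  0.3074 0.014 ]
 [0.4802 0.3161 0.014 ]
 [0.5032 0.0964 0.014 ]
 [0.4245 0.0875 0.014 ]] [0.45249886 0.20184042 0.014     ]
0.22095796627881176 95.90208886635892 0.0786858352744402
dark [array([ 0.4038, -0.0656,  0.014 ]), array([ 0.4818, -0.072 ,  0.014 ]), array([ 0.4652, -0.241 ,  0.014 ]), array([ 0.3866, -0.2185,  0.014 ])]
inc [0.593  0.2105 0.12  ] xyz cm [10.14 16.12 11.38] rot [ 0.001  0.001 -0.   ]
inc [0.593  0.2105 0.034 ] xyz cm [10.14 24.72 11.38] rot [ 0.001  0.001 -0.   ]
```

apply_moves(increments=[{"x": 4, "y": 4, "z": 4, "ax": 0, "ay": 0, "az": 0, "grip": 0}, {"x": 8, "y": 9, "z": 8.5, "ax": 0, "ay": 0, "az": 0, "grip": 0}, {"x": 10.1, "y": 13, "z": 11.4, "ax": 0, "ay": 0, "az": 0, "grip": 0}, {"x": 10.1, "y": 16, "z": 11.4, "ax": 0, "ay": 0, "az": 0, "grip": 0}, {"x": 10.1, "y": 18, "z": 11.4, "ax": 0, "ay": 0, "az": 0, "grip": 0}, {"x": 10.1, "y": 18, "z": 11.4, "ax": 0, "ay": 0, "az": 0, "grip": 0}])

```text
time_s: 4.6
eef_pos: [0.5916, 0.2088, 0.1001]
eef_rot: [-0.707, 0.708, -0.002, -0.001]
wrist_force: [-0.2, -0.5, -0.7]
opening: 0.999
```

```bash
python3 look.py w2 red_spool; python3 - <<'E'
from h import *
inc([.593,.2105,.034],0)
save(vision.camera('scene'),'s2.png')
E
```

```text
4.6 [0.5916 0.2088 0.1001] [ 1.    -0.001 -0.003]
red_spool [324.6, 213.7, 54.7, 64.0] 0.91
inc [0.593  0.2105 0.034 ] xyz cm [-0.08  6.91  0.09] rot [ 0.    -0.     0.002]
```

View pics/w2.png

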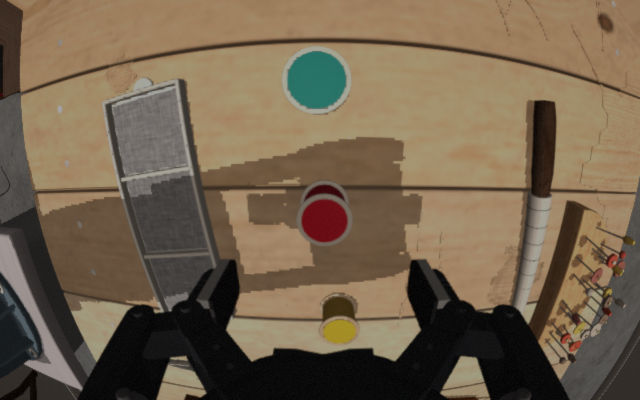

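View pics/s2.png

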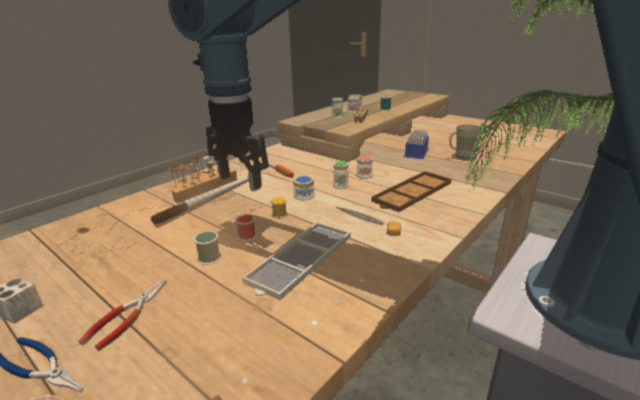

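```bash
cat > pt.py <<'E'
from stick import *
import sys
def P_(n):
    z=np.load(f'pics/{n}.npz');return dict(intrinsics=z['K'],R=z['R'],t=z['t'])
def at(n,uv,h,win=30):
    im=cv2.imread(f'pics/{n}.png')[:,:,::-1];y,k=sticker(im,uv,win=win);return y.round(1),k,atz(P_(n),y,h,True)[:2].round(4)
E
python3 - <<'E'
from pt import *
print(at('w2',(325,219),.04),at('w2',(316,80),.046,36),at('w2',(339,330),.036,20))
for n,a,b in(('red',(404.3,80.7),at('w2',(325,219),.04)[0]),('teal',(401.7,9.8),at('w2',(316,80),.046,36)[0])):
    print(n,tri([ray(P_('w1'),a,True),ray(P_('w2'),b,True)]))
E
```

```text
(array([324. , 220.2]), 1489, array([0.5927, 0.2087])) (array([316.2,  79.5]), 2627, array([0.5878, 0.3048])) (array([339.1, 331.1]), 583, array([0.6061, 0.1013]))
red (array([0.59243956, 0.21069342, 0.04445471]), [0.28491175206861485, 0.2849117520684772])
teal (array([0.58852179, 0.30406382, 0.04474091]), [1.0919261819546948, 1.091926181954562])
```

apply_moves(increments=[{"x": 0, "y": 4, "z": 0, "ax": 0, "ay": 0, "az": 0, "grip": 0}, {"x": 0, "y": 6.6, "z": 0, "ax": 0, "ay": 0, "az": 0, "grip": 0}, {"x": 0, "y": 6.9, "z": 0, "ax": 0, "ay": 0, "az": 0, "grip": 0}, {"x": 0, "y": 6.9, "z": 0, "ax": 0, "ay": 0, "az": 0, "grip": 1}, {"x": 0, "y": 6.9, "z": 0, "ax": 0, "ay": 0, "az": 0, "grip": 1}, {"x": 0, "y": 6.9, "z": 0, "ax": 0, "ay": 0, "az": 0, "grip": 1}, {"x": 0, "y": 6.9, "z": 0, "ax": 0, "ay": 0, "az": 0, "grip": 1}, {"x": 0, "y": 6.9, "z": 0, "ax": 0, "ay": 0, "az": 0, "grip": 1}])

```text
time_s: 5.75
eef_pos: [0.6044, 0.2114, 0.0449]
eef_rot: [0.708, -0.706, -0.009, -0.009]
wrist_force: [2.3, 0.6, 31.4]
opening: 0.096
```

```bash
python3 look.py w3 red_spool; python3 - <<'E'
from h import *
im=vision.camera('scene');save(cv2.resize(im[100:300,140:340],None,fx=3,fy=3),'s3.png')
inc([.593,.2105,.094],0)
E
```

```text
5.75 [0.6044 0.2114 0.0449] [ 1.    -0.     0.025]
red_spool [328.8, 252.6, 87.6, 83.4] 0.72
inc [0.593  0.2105 0.094 ] xyz cm [-1.02 -4.93 -0.07] rot [-0.003 -0.     0.025]
```

View pics/w3.png

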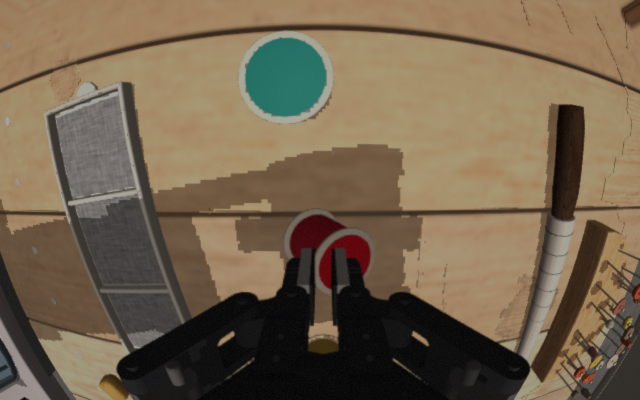

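View pics/s3.png

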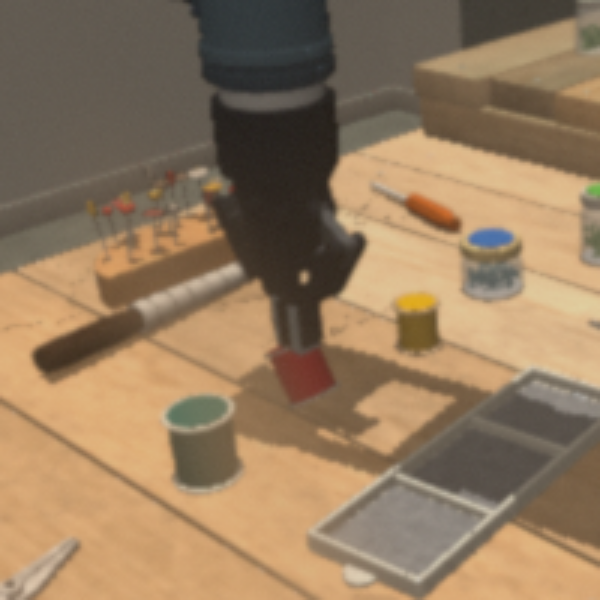

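```bash
python3 - <<'E'
import cv2
a=cv2.imread('pics/w3.png');cv2.imwrite('pics/w3z.png',cv2.resize(a[190:340,250:410],None,fx=4,fy=4,interpolation=cv2.INTER_CUBIC))
a=cv2.imread('pics/s3.png');cv2.imwrite('pics/s3z.png',cv2.resize(a[230:450,200:380],None,fx=2.7,fy=2.7,interpolation=cv2.INTER_CUBIC))
E
```

```text
(no output)
```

View pics/w3z.png

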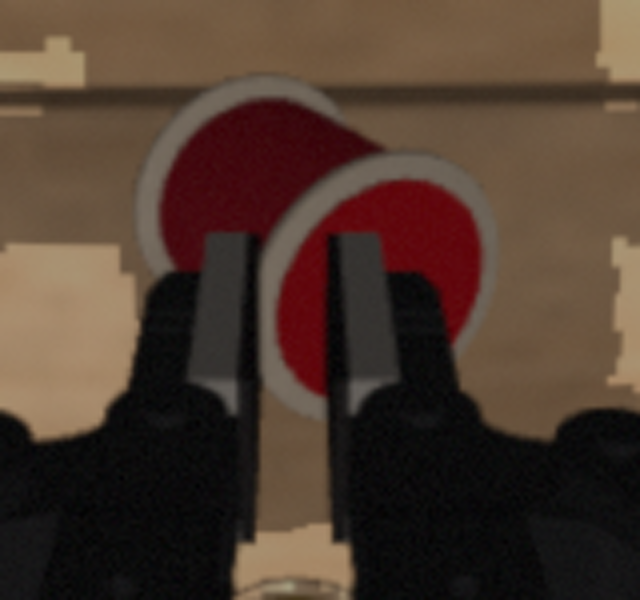

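View pics/s3z.png

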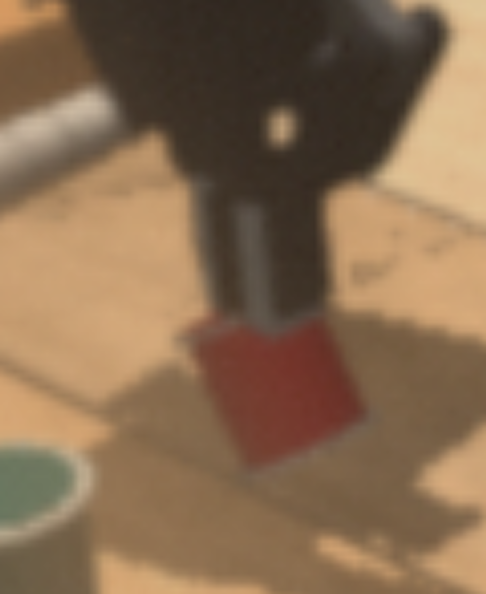

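```bash
python3 - <<'E'
from pt import *
Ps=vision.camera_params('scene');s,p,R=cur();print(p,s['wrist_force'],s['opening'])
for d in (0,.006,.025,.045): print(d,proj(Ps,R.apply([-.006,d,0])+p),proj(P_('w3'),R.apply([-.006,d,0.011])+p,True))
E
```

```text
[0.60443144 0.21132699 0.04492834] [ 3.03906734  0.62094763 31.33585225] 0.09986094973610248
0 [241.94807232 214.73778222] [310.38792963 243.42628355]
0.006 [242.21923054 217.33902014] [310.80339034 238.5067485 ]
0.025 [243.06572216 225.45946773] [311.96306758 224.86941888]
0.045 [243.9372762  233.82034067] [312.97472495 213.08371606]
```

```bash
python3 - <<'E'
from pt import *
s,p,R=cur()
P=P_('w3')
# tool-frame -> cam relative is fixed; use current
for x in(.0425,.057):
  for d in (-.02,-.01,0,.006,.012,.025):
    print(x,d,[proj(P,R.apply([k*x,d,0.011])+p,True).round(0) for k in(-1,1)])
C=-P['R'].T@P['t'];print('cam in tool',R.inv().apply(C-p))
E
```

```text
0.0425 -0.02 [array([231., 261.]), array([413., 261.])]
0.0425 -0.01 [array([237., 251.]), array([408., 251.])]
0.0425 0 [array([241., 242.]), array([403., 243.])]
0.0425 0.006 [array([244., 238.]), array([400., 238.])]
0.0425 0.012 [array([246., 233.]), array([398., 233.])]
0.0425 0.025 [array([251., 224.]), array([393., 225.])]
0.057 -0.02 [array([203., 260.]), array([441., 260.])]
0.057 -0.01 [array([210., 250.]), array([435., 250.])]
0.057 0 [array([216., 242.]), array([429., 242.])]
0.057 0.006 [array([219., 237.]), array([425., 237.])]
0.057 0.012 [array([222., 233.]), array([422., 233.])]
0.057 0.025 [array([228., 224.]), array([416., 224.])]
cam in tool [ 0.00038716 -0.14360726  0.08086151]
```

apply_moves(increments=[{"x": 0, "y": 0, "z": 0, "ax": 0, "ay": 0, "az": 0, "grip": 0.9}, {"x": 0, "y": -0.2, "z": 0, "ax": 0, "ay": 0, "az": 0, "grip": 0.85}])

```text
time_s: 6.15
eef_pos: [0.6055, 0.2115, 0.0487]
eef_rot: [0.708, -0.706, -0.01, -0.01]
wrist_force: [0.2, 0.5, -0.8]
opening: 0.147
```

```bash
python3 look.py w4;python3 - <<'E'
from h import *
im=vision.camera('scene');save(cv2.resize(im[140:280,160:320],None,fx=4,fy=4,interpolation=cv2.INTER_CUBIC),'s4.png')
a=cv2.imread('pics/w4.png');cv2.imwrite('pics/w4z.png',cv2.resize(a[190:340,250:410],None,fx=4,fy=4,interpolation=cv2.INTER_CUBIC))
E
```

```text
6.15 [0.6055 0.2115 0.0487] [ 1.    -0.     0.028]
```

View pics/s4.png

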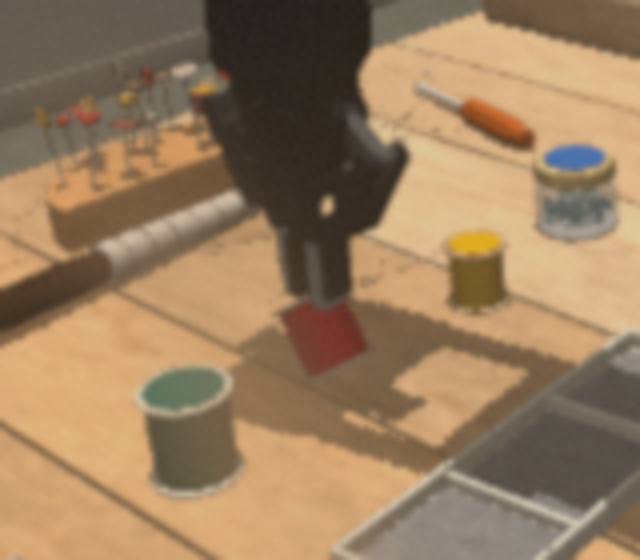

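View pics/w4z.png

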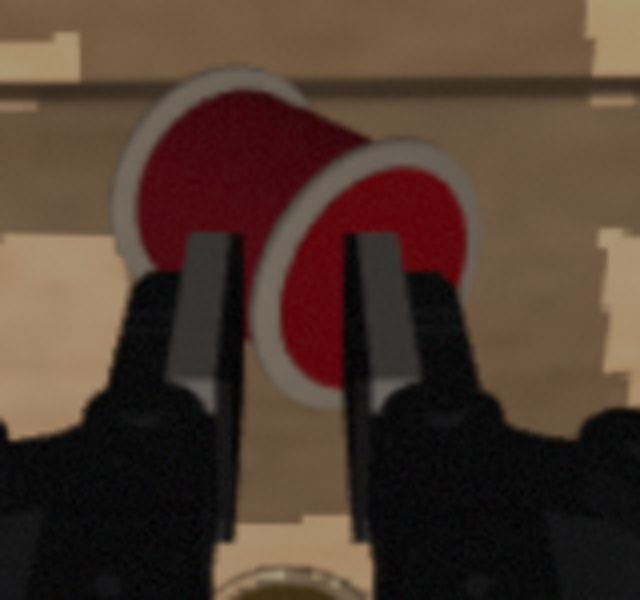

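apply_moves(increments=[{"x": -0.3, "y": 0, "z": 0, "ax": 0, "ay": 0, "az": 0, "grip": 0.75}, {"x": -0.6, "y": 0, "z": 0, "ax": 0, "ay": 0, "az": 0, "grip": 0.65}, {"x": -0.9, "y": -0.2, "z": 0, "ax": 0, "ay": 0, "az": 0, "grip": 0.55}, {"x": -1.0, "y": -0.6, "z": 0, "ax": 0, "ay": 0, "az": 0, "grip": 0.5}])

```text
time_s: 6.75
eef_pos: [0.5929, 0.2113, 0.0521]
eef_rot: [0.708, -0.706, -0.008, -0.008]
wrist_force: [-0.1, 0.1, 0.3]
opening: 0.502
```

```bash
python3 look.py w5;python3 - <<'E'
from h import *
im=vision.camera('scene');save(cv2.resize(im[140:280,160:320],None,fx=4,fy=4,interpolation=cv2.INTER_CUBIC),'s5.png')
E
```

```text
6.75 [0.5929 0.2113 0.0521] [1.    0.    0.023]
```

View pics/s5.png

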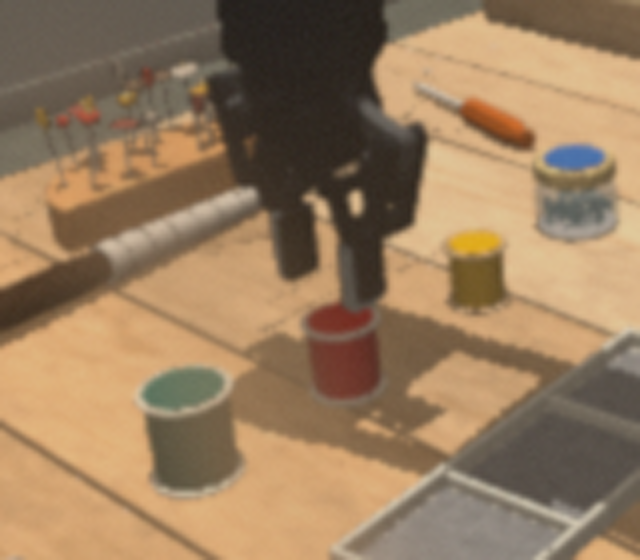

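View pics/w5.png

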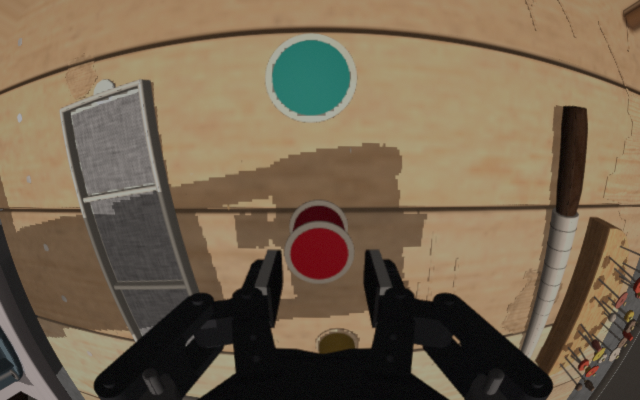

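```bash
python3 - <<'E'
from pt import *
Ps=vision.camera_params('scene');s,p,R=cur();print(p)
print(at('w5',(319,252),.04))
for a,b in(((246,215),(270,252)),((231.5,209),(376,252))):
    X,e=tri([ray(Ps,a),ray(P_('w5'),b,True)]);print(X,e,R.inv().apply(X-p))
a=cv2.imread('pics/w5.png');cv2.imwrite('pics/w5z.png',cv2.resize(a[190:340,240:400],None,fx=4,fy=4,interpolation=cv2.INTER_CUBIC))
E
```

```text
[0.59387872 0.21136532 0.05312624]
(array([318.8, 253.3]), 2235, array([0.5914, 0.2101]))
[0.56765337 0.22314331 0.06037625] [1.5243621022330842, 1.524362102233036] [-0.0260349  -0.00787123  0.01180174]
[0.62133288 0.21773608 0.05344495] [0.4539651313757134, 0.4539651313756851] [0.02745339 0.00039141 0.00637002]
```

View pics/w5z.png

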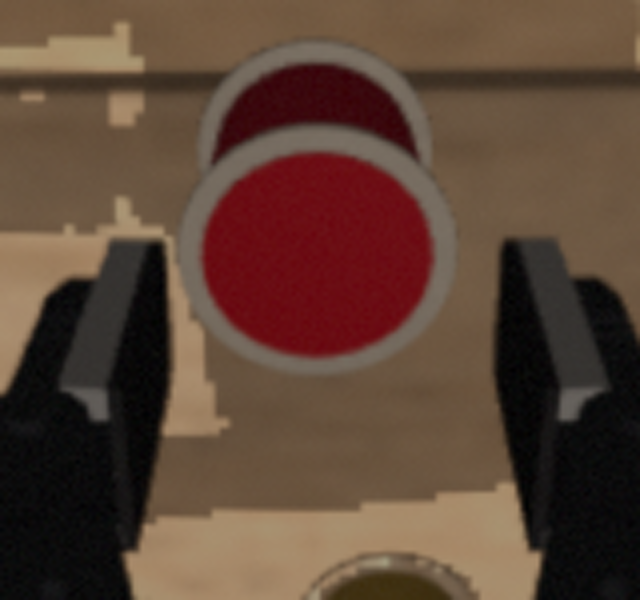

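```bash
python3 - <<'E'
from h import *
s,p,R=cur();print(s['time_s'],p)
inc([.5915,.2105,.065],0);inc([.5915,.2105,.030],0)
E
```

```text
6.85 [0.59387872 0.21136532 0.05312624]
inc [0.5915 0.2105 0.065 ] xyz cm [-0.21 -1.19 -0.08] rot [-0.003  0.     0.025]
inc [0.5915 0.2105 0.03  ] xyz cm [-0.3   2.31 -0.09] rot [-0.003  0.     0.025]
```

apply_moves(increments=[{"x": -0.2, "y": -0.6, "z": -0.1, "ax": 0, "ay": 0, "az": 0.025, "grip": 0.35}, {"x": -0.2, "y": -0.6, "z": -0.1, "ax": 0, "ay": 0, "az": 0.025, "grip": 0.35}, {"x": -0.3, "y": 1, "z": -0.1, "ax": 0, "ay": 0, "az": 0.025, "grip": 0.35}, {"x": -0.3, "y": 2.3, "z": -0.1, "ax": 0, "ay": 0, "az": 0.025, "grip": 0.35}, {"x": -0.3, "y": 2.3, "z": -0.1, "ax": 0, "ay": 0, "az": 0.025, "grip": 0.35}])

```text
time_s: 7.48
eef_pos: [0.5895, 0.2102, 0.0274]
eef_rot: [0.708, -0.706, 0.001, 0.002]
wrist_force: [0.1, -0.3, 0.9]
opening: 0.651
```

```bash
python3 look.py w6;python3 - <<'E'
from h import *
im=vision.camera('scene');save(cv2.resize(im[140:280,160:320],None,fx=4,fy=4,interpolation=cv2.INTER_CUBIC),'s6.png')
a=cv2.imread('pics/w6.png');cv2.imwrite('pics/w6z.png',cv2.resize(a[190:340,240:400],None,fx=4,fy=4,interpolation=cv2.INTER_CUBIC))
inc([.5915,.2105,.01],0);print(ctrl.get_obs()['wrist_force'])
E
```

```text
7.475 [0.5895 0.2102 0.0274] [ 1.     0.    -0.004]
inc [0.5915 0.2105 0.01  ] xyz cm [0.05 1.93 0.  ] rot [-0.003  0.    -0.001]
[-0.18874961  0.32300318  0.06172749]
```

View pics/s6.png

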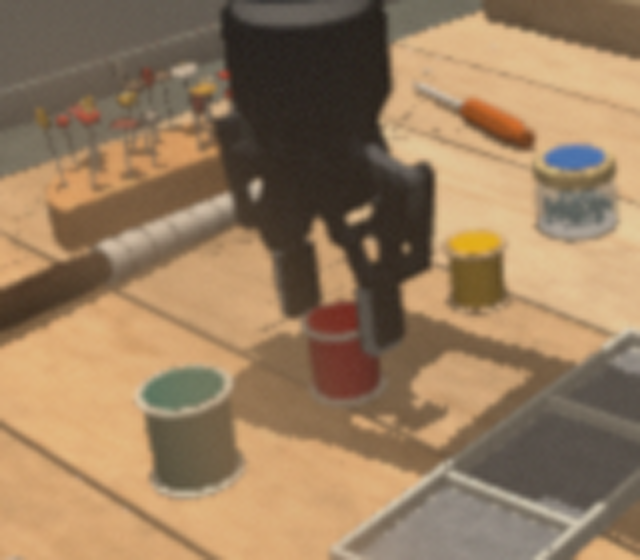

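View pics/w6z.png

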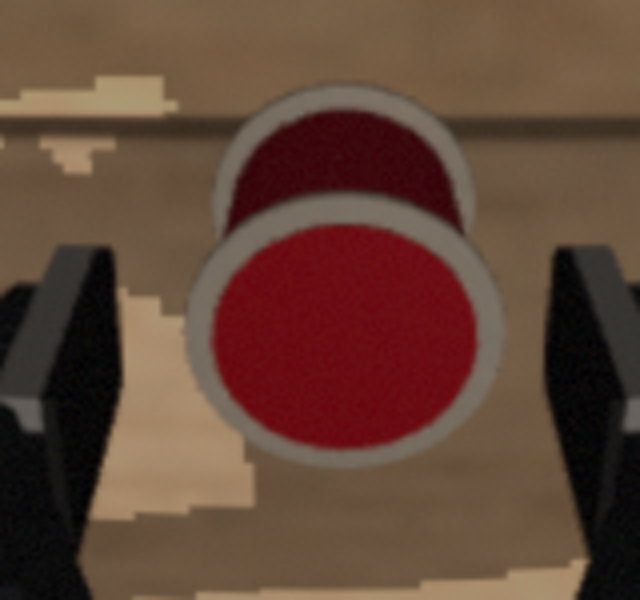

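apply_moves(increments=[{"x": 0.1, "y": 1, "z": 0, "ax": 0, "ay": 0, "az": 0, "grip": 0.35}, {"x": 0.1, "y": 1.7, "z": 0, "ax": 0, "ay": 0, "az": 0, "grip": 0.35}, {"x": 0.1, "y": 1.7, "z": 0, "ax": 0, "ay": 0, "az": 0, "grip": 0.35}, {"x": 0.1, "y": 1.7, "z": 0, "ax": 0, "ay": 0, "az": 0, "grip": 0.6}, {"x": 0.1, "y": 1.7, "z": 0, "ax": 0, "ay": 0, "az": 0, "grip": 0.8}, {"x": 0.1, "y": 1.7, "z": 0, "ax": 0, "ay": 0, "az": 0, "grip": 0.8}])

```text
time_s: 8.32
eef_pos: [0.5924, 0.2105, 0.0128]
eef_rot: [0.708, -0.706, -0.0, 0.0]
wrist_force: [0.3, -1.4, 1.9]
opening: 0.424
```

```bash
python3 look.py w7;python3 - <<'E'
from h import *
im=vision.camera('scene');save(cv2.resize(im[140:280,160:320],None,fx=4,fy=4,interpolation=cv2.INTER_CUBIC),'s7.png')
print(ctrl.get_obs()['wrist_force'],ctrl.get_obs()['opening'])
E
```

```text
8.325 [0.5924 0.2105 0.0128] [ 1.  0. -0.]
[ 1.08195805 -0.00653664  1.8437077 ] 0.42954844036200623
```

View pics/s7.png

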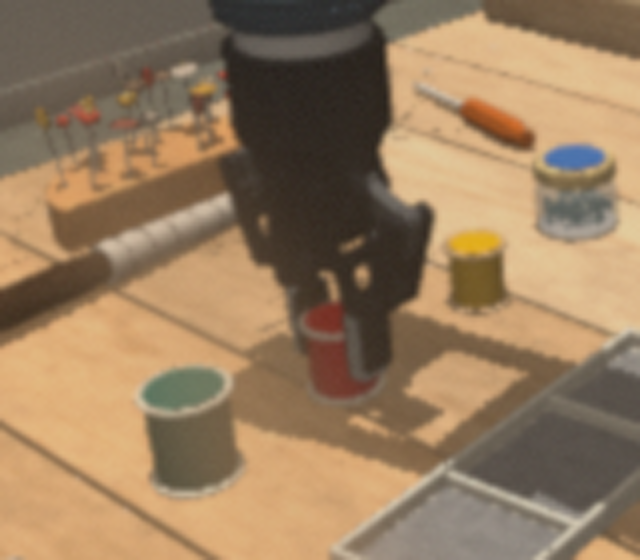

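View pics/w7.png

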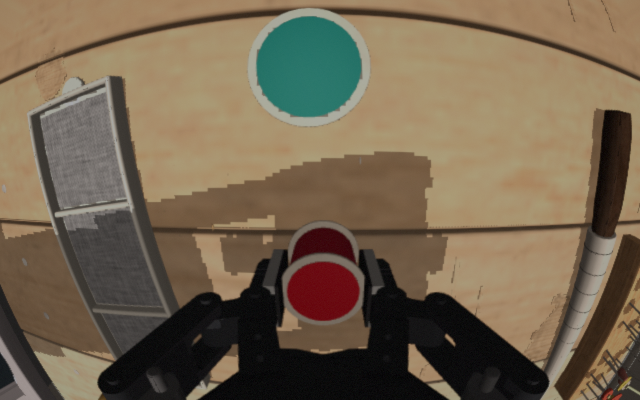

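apply_moves(increments=[{"x": 0, "y": 0, "z": 0, "ax": 0, "ay": 0, "az": 0, "grip": 0.35}, {"x": 0, "y": 0, "z": 0, "ax": 0, "ay": 0, "az": 0, "grip": 0.35}, {"x": 0, "y": -0.4, "z": 0, "ax": 0, "ay": 0, "az": 0, "grip": 0.35}, {"x": 0, "y": -0.4, "z": 0, "ax": 0, "ay": 0, "az": 0, "grip": 0.6}, {"x": 0, "y": -0.4, "z": 0, "ax": 0, "ay": 0, "az": 0, "grip": 0.8}, {"x": 0, "y": -0.4, "z": 0, "ax": 0, "ay": 0, "az": 0, "grip": 0.8}, {"x": 0, "y": -3, "z": 0, "ax": 0, "ay": 0, "az": 0, "grip": 0.8}, {"x": 0, "y": -8, "z": 0, "ax": 0, "ay": 0, "az": 0, "grip": 0.8}, {"x": 0, "y": -12, "z": 0, "ax": 0, "ay": 0, "az": 0, "grip": 0.8}])

```text
time_s: 9.55
eef_pos: [0.5926, 0.2102, 0.1345]
eef_rot: [0.708, -0.706, -0.0, -0.0]
wrist_force: [-0.0, 0.1, -1.1]
opening: 0.43
```

```bash
python3 - <<'E'
from h import *
save(vision.camera('scene'),'s8.png')
print(ctrl.get_obs()['opening'])
inc([.45,-.16,.14],0);inc([.421,-.258,.05],0)
E
```

```text
0.4268252714774733
inc [ 0.45 -0.16  0.14] xyz cm [-14.61  -0.22 -37.08] rot [-0.004  0.     0.009]
inc [ 0.421 -0.258  0.05 ] xyz cm [-17.59   8.71 -46.92] rot [-0.004  0.     0.009]
```

View pics/s8.png

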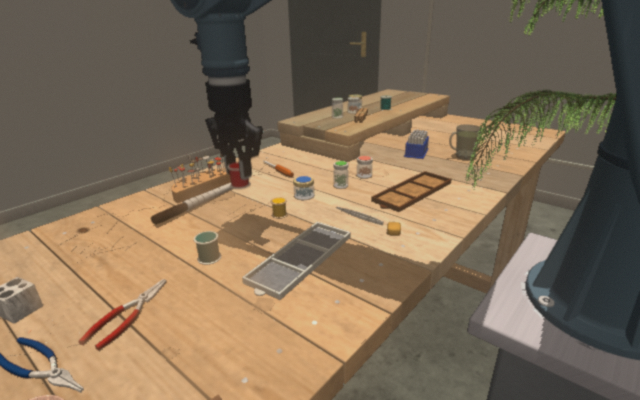

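The red spool is held upright. Next I move over the dark tray.

apply_moves(increments=[{"x": -1.5, "y": -0.5, "z": -4, "ax": 0, "ay": 0, "az": 0, "grip": 0.8}, {"x": -4, "y": -0.5, "z": -10, "ax": 0, "ay": 0, "az": 0, "grip": 0.8}, {"x": -6, "y": -0.5, "z": -16, "ax": 0, "ay": 0, "az": 0, "grip": 0.8}, {"x": -8, "y": -0.5, "z": -22, "ax": 0, "ay": 0, "az": 0, "grip": 0.8}, {"x": -10, "y": -0.5, "z": -28, "ax": 0, "ay": 0, "az": 0, "grip": 0.8}, {"x": -12.5, "y": -0.5, "z": -34, "ax": 0, "ay": 0, "az": 0, "grip": 0.8}, {"x": -15, "y": -0.5, "z": -39, "ax": 0, "ay": 0, "az": 0, "grip": 0.8}, {"x": -17, "y": -0.5, "z": -43, "ax": 0, "ay": 0, "az": 0, "grip": 0.8}, {"x": -17.5, "y": -0.5, "z": -46, "ax": 0, "ay": 0, "az": 0, "grip": 0.8}, {"x": -17.5, "y": -0.5, "z": -46.9, "ax": 0, "ay": 0, "az": 0, "grip": 0.8}, {"x": -17.5, "y": -0.5, "z": -46.9, "ax": 0, "ay": 0, "az": 0, "grip": 0.8}])

```text
time_s: 10.98
eef_pos: [0.4211, -0.2581, 0.1419]
eef_rot: [0.709, -0.705, -0.003, -0.003]
wrist_force: [0.2, -0.0, -0.4]
opening: 0.422
```

```bash
python3 look.py w9;python3 - <<'E'
from h import *
save(vision.camera('top'),'t9.png')
inc([.421,-.258,.05],0)
E
```

```text
10.975 [ 0.4211 -0.2581  0.1419] [ 1.    -0.     0.009]
inc [ 0.421 -0.258  0.05 ] xyz cm [-0.11  9.18 -0.14] rot [-0.005  0.001  0.009]
```

View pics/w9.png

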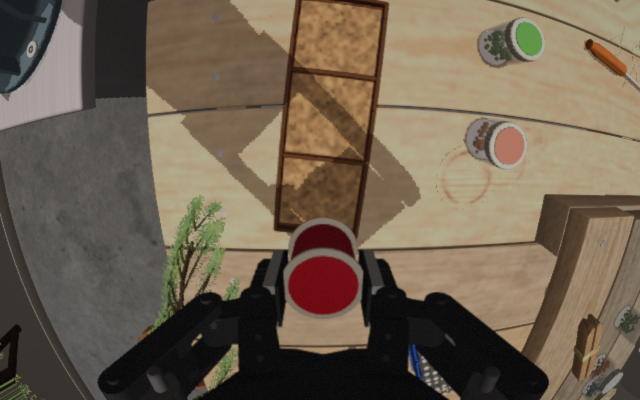

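View pics/t9.png

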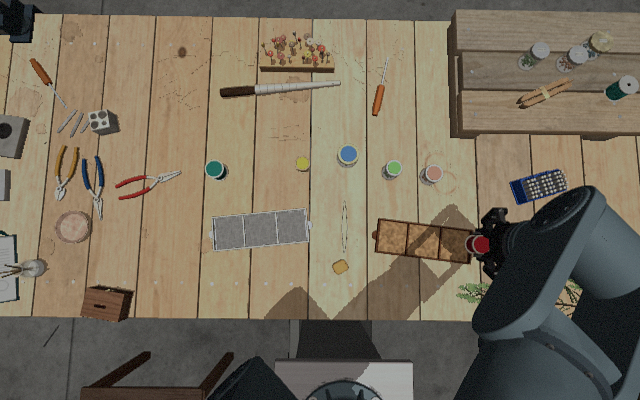

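```bash
python3 - <<'E'
from pt import *
P=P_('w9')
pts=dict(eL=((275,229),.014),eR=((357,236),.014),d1L=((282,154),.011),d1R=((366,160),.011),d2L=((292,70),.011),d2R=((379,77),.011),nL=((299,2),.014),nR=((387,3),.014))
X={k:atz(P,u,z,True)[:2] for k,(u,z) in pts.items()}
for k,v in X.items():print(k,v.round(4))
print('far bay',((X['eL']+X['eR'])/2*1+(X['d1L']+X['d1R'])/2)/2,'mid',(X['d1L']+X['d1R']+X['d2L']+X['d2R'])/4)
print(at('w9',(323,285),.16))
s,p,R=cur()
# frond nearest: triangulate frond tip from w9 (200,205) & w1? & top0 (457,290)
Pt=vision.camera_params('top');print(tri([ray(Pt,(460,286)),ray(P,(215,200),True)]))
E
```

```text
eL [ 0.3768 -0.2934]
eR [ 0.4557 -0.301 ]
d1L [ 0.386  -0.2218]
d1R [ 0.4619 -0.2274]
d2L [ 0.396  -0.1467]
d2R [ 0.4721 -0.1521]
nL [ 0.4021 -0.084 ]
nR [ 0.4792 -0.0825]
far bay [ 0.42010262 -0.26087113] mid [ 0.42898275 -0.18696608]
(array([322.9, 285. ]), 2954, array([ 0.4214, -0.2609]))
(array([ 0.3259373 , -0.25982307,  0.03314472]), [1.903421212573906, 1.903421212573871])
```

apply_moves(increments=[{"x": -0.1, "y": 4, "z": -0.35, "ax": 0, "ay": 0, "az": 0.009, "grip": 0.8}, {"x": -0.1, "y": 8, "z": -0.35, "ax": 0, "ay": 0, "az": 0.009, "grip": 0.8}, {"x": -0.1, "y": 11, "z": -0.35, "ax": 0, "ay": 0, "az": 0.009, "grip": 0.8}, {"x": -0.1, "y": 12, "z": -0.35, "ax": 0, "ay": 0, "az": 0.009, "grip": 0.8}, {"x": -0.1, "y": 12, "z": -0.35, "ax": 0, "ay": 0, "az": 0.009, "grip": 0.8}])

```text
time_s: 11.7
eef_pos: [0.4218, -0.2591, 0.0224]
eef_rot: [0.709, -0.705, -0.001, 0.001]
wrist_force: [0.4, -0.6, -0.7]
opening: 0.422
```

```bash
python3 look.py w10;python3 - <<'E'
from h import *
print(cur()[1],cur()[0]['wrist_force'])
im=vision.camera('scene');save(cv2.resize(im[120:260,380:540],None,fx=4,fy=4,interpolation=cv2.INTER_CUBIC),'s10.png')
E
```

```text
11.7 [ 0.4218 -0.2591  0.0224] [ 1.     0.003 -0.   ]
[ 0.42206721 -0.25948163  0.02253392] [ 0.62439739  0.81227961 -0.78772647]
```

View pics/w10.png

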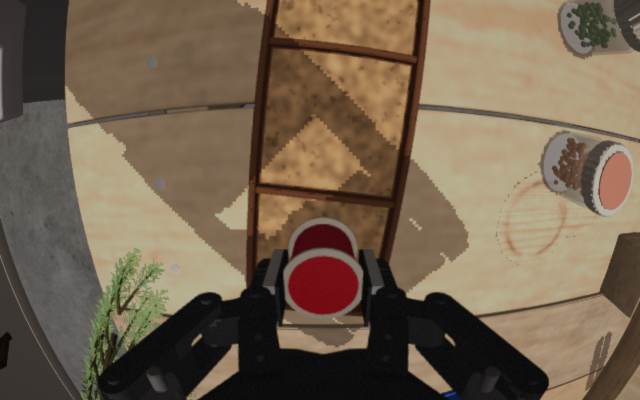

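View pics/s10.png

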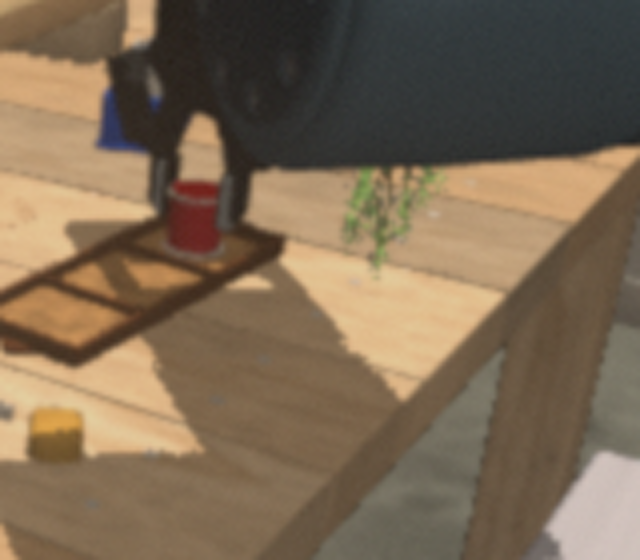

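apply_moves(increments=[{"x": -0.1, "y": 0.1, "z": 0, "ax": 0, "ay": 0, "az": 0, "grip": 0.8}, {"x": -0.1, "y": 0.1, "z": 0, "ax": 0, "ay": 0, "az": 0, "grip": 0.5}, {"x": -0.1, "y": 0.1, "z": 0, "ax": 0, "ay": 0, "az": 0, "grip": 0.4}, {"x": -0.1, "y": 0, "z": 0, "ax": 0, "ay": 0, "az": 0, "grip": 0.35}, {"x": -0.1, "y": -3, "z": 0, "ax": 0, "ay": 0, "az": 0, "grip": 0.35}, {"x": -0.1, "y": -8, "z": 0, "ax": 0, "ay": 0, "az": 0, "grip": 0.35}, {"x": 0, "y": -12, "z": 3, "ax": 0, "ay": 0, "az": 0, "grip": 0.35}])

```text
time_s: 12.68
eef_pos: [0.4224, -0.2318, 0.1449]
eef_rot: [0.708, -0.706, -0.001, -0.001]
wrist_force: [0.2, 0.2, 0.5]
opening: 0.653
```

```bash
python3 look.py w11;python3 - <<'E'
from h import *
im=vision.camera('scene');save(cv2.resize(im[120:260,380:540],None,fx=4,fy=4,interpolation=cv2.INTER_CUBIC),'s11.png')
inc([.606,.1025,.13],0)
E
```

```text
12.675 [ 0.4224 -0.2318  0.1449] [1.    0.    0.002]
inc [0.606  0.1025 0.13  ] xyz cm [18.3   1.84 33.22] rot [0.    0.004 0.007]
```

View pics/w11.png

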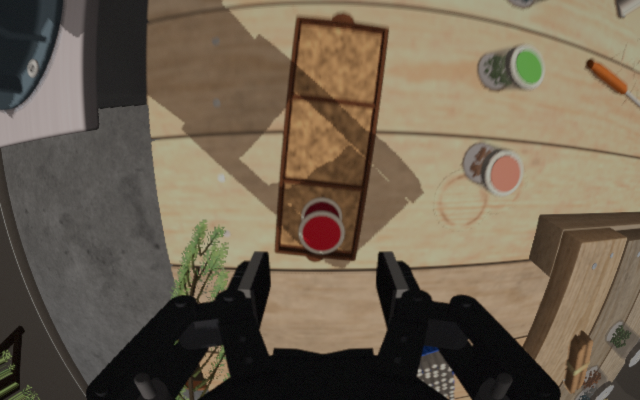

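View pics/s11.png

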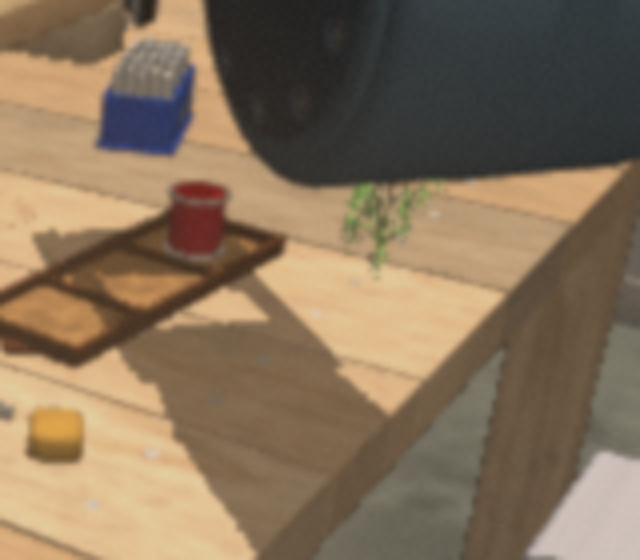

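apply_moves(increments=[{"x": 1, "y": 0, "z": 5, "ax": 0, "ay": 0, "az": 0, "grip": 0.35}, {"x": 4, "y": 0, "z": 10, "ax": 0, "ay": 0, "az": 0, "grip": 0.35}, {"x": 7, "y": 0, "z": 15.5, "ax": 0, "ay": 0, "az": 0, "grip": 0.35}, {"x": 10, "y": 0, "z": 21, "ax": 0, "ay": 0, "az": 0, "grip": 0.35}, {"x": 13, "y": 0, "z": 26.5, "ax": 0, "ay": 0, "az": 0, "grip": 0.35}, {"x": 16, "y": 0, "z": 31, "ax": 0, "ay": 0.004, "az": 0.007, "grip": 0.35}, {"x": 18.2, "y": 3, "z": 33.2, "ax": 0, "ay": 0.004, "az": 0.007, "grip": 0.35}, {"x": 18.2, "y": 5, "z": 33.2, "ax": 0, "ay": 0.004, "az": 0.007, "grip": 0.35}, {"x": 18.2, "y": 5, "z": 33.2, "ax": 0, "ay": 0.004, "az": 0.007, "grip": 0.35}])

```text
time_s: 13.9
eef_pos: [0.6025, 0.1017, 0.0951]
eef_rot: [-0.707, 0.707, -0.002, -0.002]
wrist_force: [-0.7, 0.2, -0.2]
opening: 0.648
```

```bash
python3 look.py w12 yellow_spool;python3 - <<'E'
from pt import *
print(at('w11',(503,173),.052,22))
inc([.606,.1025,.012],0)
E
```

```text
13.9 [0.6025 0.1017 0.0951] [ 1.    -0.    -0.007]
yellow_spool [328.9, 213.4, 51.2, 56.7] 0.72
(array([505. , 173.4]), 813, array([ 0.5844, -0.2021]))
inc [0.606  0.1025 0.012 ] xyz cm [0.15 8.62 0.13] rot [ 0.    -0.001 -0.001]
```

View pics/w12.png

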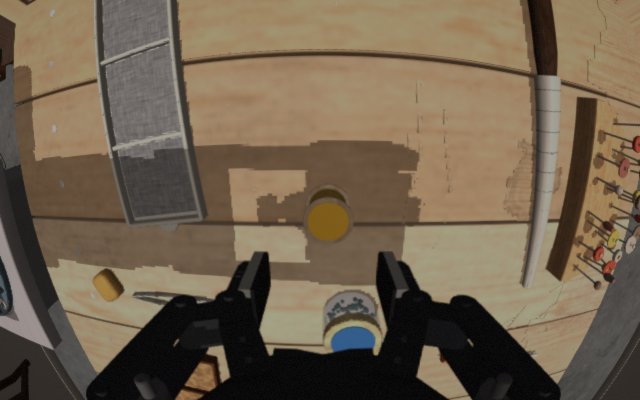

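```bash
python3 - <<'E'
from pt import *
r=at('w12',(329,222),.036,26);print(r,at('w12',(353,342),.046,20))
print(tri([ray(P_('w1'),(410.2,163.7),True),ray(P_('w12'),r[0],True)]))
inc([.606,.1020,.012],0)
E
```

```text
(array([327.7, 221.1]), 1226, array([0.606 , 0.1014])) (array([352.5, 338.9]), 791, array([ 0.6274, -0.0014]))
(array([0.60545579, 0.10464916, 0.04220981]), [0.8510463394701833, 0.8510463394700511])
inc [0.606 0.102 0.012] xyz cm [0.15 8.62 0.08] rot [ 0.    -0.001 -0.001]
```

apply_moves(increments=[{"x": 0.15, "y": 4, "z": 0.1, "ax": 0, "ay": 0, "az": 0, "grip": 0.35}, {"x": 0.15, "y": 8, "z": 0.1, "ax": 0, "ay": 0, "az": 0, "grip": 0.35}, {"x": 0.15, "y": 8.6, "z": 0.1, "ax": 0, "ay": 0, "az": 0, "grip": 0.35}, {"x": 0.15, "y": 8.6, "z": 0.1, "ax": 0, "ay": 0, "az": 0, "grip": 0.35}, {"x": 0.15, "y": 8.6, "z": 0.1, "ax": 0, "ay": 0, "az": 0, "grip": 0.6}, {"x": 0.15, "y": 8.6, "z": 0.1, "ax": 0, "ay": 0, "az": 0, "grip": 0.85}, {"x": 0.15, "y": 8.6, "z": 0.1, "ax": 0, "ay": 0, "az": 0, "grip": 0.85}, {"x": 0.15, "y": 8.6, "z": 0.1, "ax": 0, "ay": 0, "az": 0, "grip": 0.85}])

```text
time_s: 15.0
eef_pos: [0.6079, 0.102, 0.015]
eef_rot: [-0.707, 0.707, 0.001, 0.001]
wrist_force: [-1.0, -0.3, 6.2]
opening: 0.376
```

```bash
python3 look.py w13;python3 - <<'E'
from h import *
im=vision.camera('scene');save(cv2.resize(im[140:280,200:360],None,fx=4,fy=4,interpolation=cv2.INTER_CUBIC),'s13.png')
E
```

```text
15.0 [0.6079 0.102  0.015 ] [ 1.    -0.001  0.003]
```

View pics/s13.png

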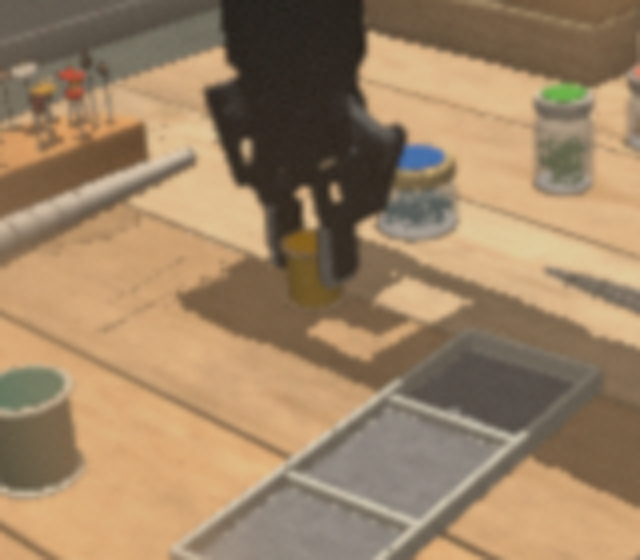

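apply_moves(increments=[{"x": 0, "y": -0.3, "z": 0, "ax": 0, "ay": 0, "az": 0, "grip": 0.85}, {"x": 0, "y": -4, "z": 0, "ax": 0, "ay": 0, "az": 0, "grip": 0.85}, {"x": 0, "y": -9, "z": 0, "ax": 0, "ay": 0, "az": 0, "grip": 0.85}, {"x": 0, "y": -12.5, "z": 0, "ax": 0, "ay": 0, "az": 0, "grip": 0.85}])

```text
time_s: 15.6
eef_pos: [0.6087, 0.1022, 0.1436]
eef_rot: [-0.707, 0.707, 0.002, 0.003]
wrist_force: [0.3, -1.4, 0.2]
opening: 0.382
```

```bash
python3 look.py w14;python3 - <<'E'
from h import *
im=vision.camera('scene');save(cv2.resize(im[120:260,200:360],None,fx=4,fy=4,interpolation=cv2.INTER_CUBIC),'s14.png')
inc([.438,-.113,.14],0)
E
```

```text
15.6 [0.6087 0.1022 0.1436] [ 1.    -0.001  0.007]
inc [ 0.438 -0.113  0.14 ] xyz cm [-17.31   0.44 -21.53] rot [ 0.001 -0.001  0.013]
```

View pics/s14.png

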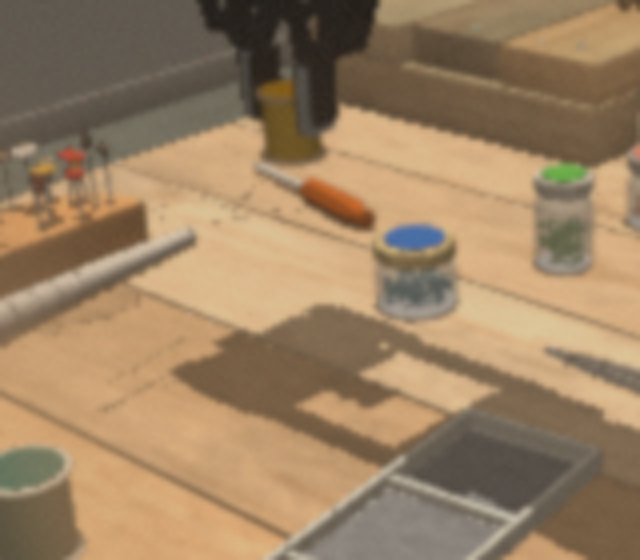

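View pics/w14.png

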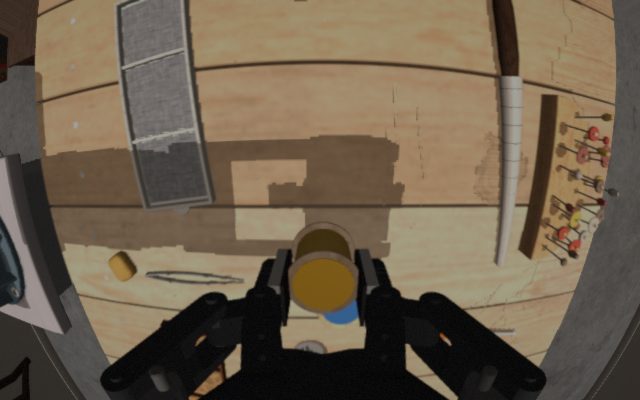

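apply_moves(increments=[{"x": -4, "y": 0, "z": -4, "ax": 0, "ay": 0, "az": 0.006, "grip": 0.85}, {"x": -8, "y": 0, "z": -8.5, "ax": 0, "ay": 0, "az": 0.012, "grip": 0.85}, {"x": -12, "y": 0, "z": -13, "ax": 0, "ay": 0, "az": 0.013, "grip": 0.85}, {"x": -15, "y": 0, "z": -17.5, "ax": 0, "ay": 0, "az": 0.013, "grip": 0.85}, {"x": -17, "y": 3, "z": -21, "ax": 0, "ay": 0, "az": 0.013, "grip": 0.85}, {"x": -17.3, "y": 7, "z": -21.5, "ax": 0, "ay": 0, "az": 0.013, "grip": 0.85}, {"x": -17.3, "y": 8, "z": -21.5, "ax": 0, "ay": 0, "az": 0.013, "grip": 0.85}, {"x": -17.3, "y": 8, "z": -21.5, "ax": 0, "ay": 0, "az": 0.013, "grip": 0.85}])

```text
time_s: 16.7
eef_pos: [0.439, -0.1122, 0.0642]
eef_rot: [-0.707, 0.707, -0.0, -0.0]
wrist_force: [-0.1, -0.4, 0.4]
opening: 0.375
```

```bash
python3 look.py w15;python3 - <<'E'
from h import *
inc([.438,-.113,.019],0)
E
```

```text
16.7 [ 0.439  -0.1122  0.0642] [ 1.    -0.    -0.001]
inc [ 0.438 -0.113  0.019] xyz cm [-0.19  4.6  -0.04] rot [0.001 0.    0.001]
```

View pics/w15.png

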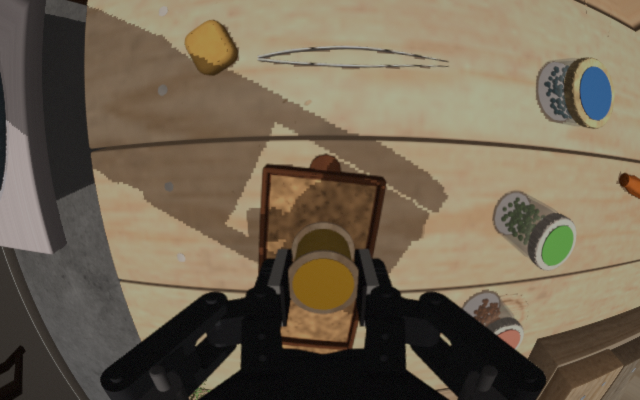

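```bash
python3 - <<'E'
from pt import *
P=P_('w15')
a=[atz(P,u,.014,True)[:2] for u in((265,165),(385,179))];print(a, np.mean(a,0)+37*1e-3*np.array([-.118,-.993]))
print(at('w15',(556,244),.064,24),at('w15',(596,92),.046,30))
E
```

```text
[array([ 0.40211492, -0.07026513]), array([ 0.47995444, -0.07955839])] [ 0.43666868 -0.11165276]
(array([557.2, 245.2]), 860, array([ 0.5925, -0.1085])) (array([595.2,  92.8]), 1286, array([ 0.627 , -0.0055]))
```

apply_moves(increments=[{"x": -0.2, "y": 3.5, "z": 0, "ax": 0, "ay": 0, "az": 0, "grip": 0.85}, {"x": -0.2, "y": 4.5, "z": 0, "ax": 0, "ay": 0, "az": 0, "grip": 0.85}, {"x": -0.2, "y": 4.55, "z": 0, "ax": 0, "ay": 0, "az": 0, "grip": 0.85}, {"x": -0.2, "y": 4.6, "z": 0, "ax": 0, "ay": 0, "az": 0, "grip": 0.85}, {"x": -0.2, "y": 4.6, "z": 0, "ax": 0, "ay": 0, "az": 0, "grip": 0.5}, {"x": -0.2, "y": 4.6, "z": 0, "ax": 0, "ay": 0, "az": 0, "grip": 0.42}, {"x": -0.2, "y": 4.5, "z": 0, "ax": 0, "ay": 0, "az": 0, "grip": 0.38}, {"x": -0.2, "y": 1, "z": 0, "ax": 0, "ay": 0, "az": 0, "grip": 0.35}, {"x": -0.2, "y": -4, "z": 0, "ax": 0, "ay": 0, "az": 0, "grip": 0.35}, {"x": -0.2, "y": -8, "z": 0, "ax": 0, "ay": 0, "az": 0, "grip": 0.35}])

```text
time_s: 18.0
eef_pos: [0.4379, -0.1125, 0.1469]
eef_rot: [-0.707, 0.708, 0.001, 0.001]
wrist_force: [1.1, 0.1, 0.1]
opening: 0.649
```

```bash
python3 look.py w16;python3 - <<'E'
from h import *
im=vision.camera('scene');save(cv2.resize(im[120:260,340:500],None,fx=4,fy=4,interpolation=cv2.INTER_CUBIC),'s16.png')
inc([.585,-.2022,.13],0)
E
```

```text
18.0 [ 0.4379 -0.1125  0.1469] [1.    0.    0.002]
inc [ 0.585  -0.2022  0.13  ] xyz cm [14.41  2.16 -8.81] rot [0.006 0.    0.009]
```

View pics/w16.png

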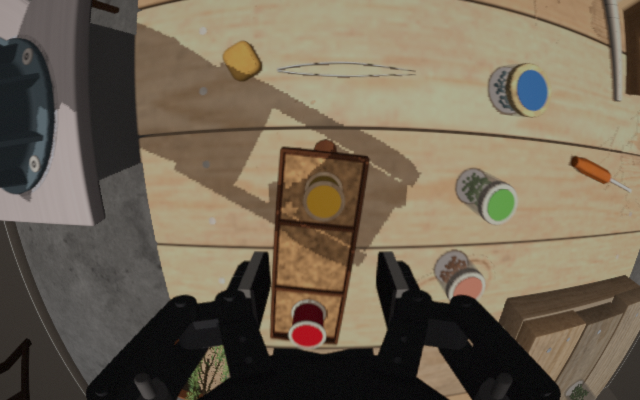

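View pics/s16.png

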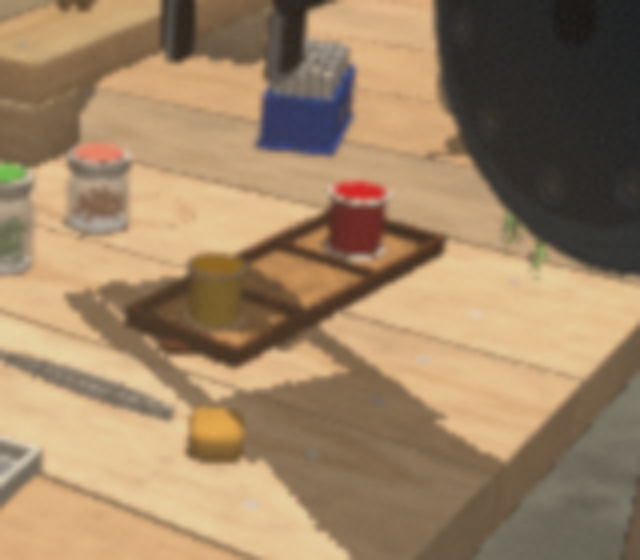

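```bash
python3 - <<'E'
from pt import *
Pt=vision.camera_params('top')
for n,a in(('w11',(543,213)),('w11',(531,250))):
    print(tri([ray(Pt,(457,95)),ray(P_(n),a,True)]),atz(P_(n),a,0,True))
print(atz(Pt,(450,138),0),atz(Pt,(450,138),.1),atz(Pt,(457,127),.09))
a=cv2.imread('pics/w16.png');cv2.imwrite('pics/w16z.png',cv2.resize(a[230:400,420:640],None,fx=3.5,fy=3.5,interpolation=cv2.INTER_CUBIC))
a=cv2.imread('pics/top0.png');cv2.imwrite('pics/t0z.png',cv2.resize(a[80:200,380:540],None,fx=4,fy=4,interpolation=cv2.INTER_CUBIC))
E
```

```text
(array([ 0.8658981 , -0.34236078, -0.18660162]), [11.666716428616475, 11.66671642861643]) [ 0.68926716 -0.25978323  0.        ]
(array([ 0.86812144, -0.3891058 , -0.20101504]), [28.209157816282247, 28.2091578162823]) [ 0.68378701 -0.30901766  0.        ]
[ 0.68000256 -0.26162784  0.        ] [ 0.65129262 -0.2252775   0.1       ] [ 0.67970799 -0.24541412  0.09      ]
```

View pics/w16z.png

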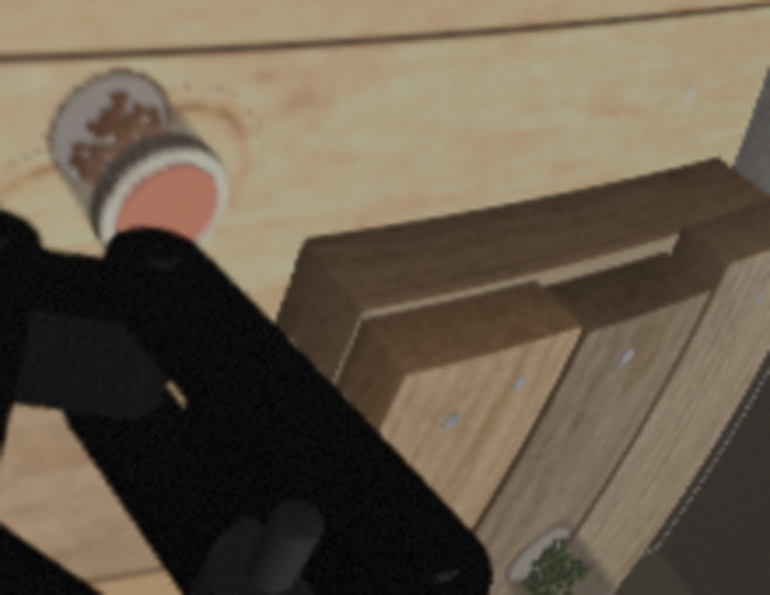

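View pics/t0z.png

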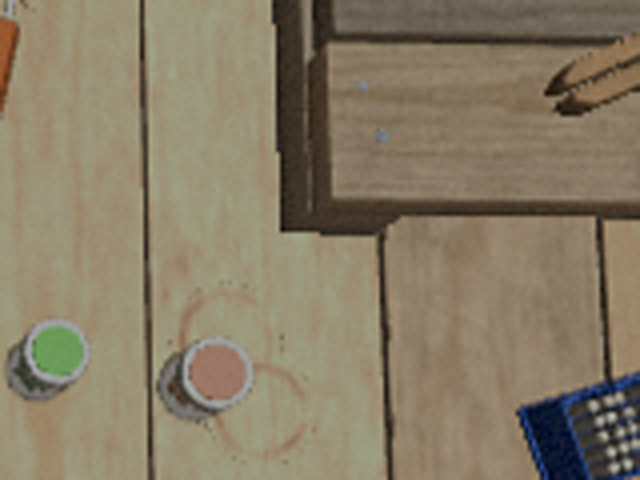

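apply_moves(increments=[{"x": 5, "y": 0, "z": -3, "ax": 0, "ay": 0, "az": 0, "grip": 0.22}, {"x": 10, "y": 0, "z": -6, "ax": 0.003, "ay": 0, "az": 0.005, "grip": 0.22}, {"x": 14, "y": 1, "z": -8.8, "ax": 0.006, "ay": 0, "az": 0.009, "grip": 0.22}, {"x": 14.4, "y": 2.2, "z": -8.8, "ax": 0.006, "ay": 0, "az": 0.009, "grip": 0.22}, {"x": 14.4, "y": 2.2, "z": -8.8, "ax": 0.006, "ay": 0, "az": 0.009, "grip": 0.22}])

```text
time_s: 18.73
eef_pos: [0.5831, -0.2008, 0.1268]
eef_rot: [0.708, -0.706, 0.002, 0.002]
wrist_force: [0.7, 0.3, 0.5]
opening: 0.782
```

```bash
python3 look.py w17 pink_jar;python3 - <<'E'
from h import *
inc([.585,-.2022,.028],0)
E
```

```text
18.725 [ 0.5831 -0.2008  0.1268] [ 1.     0.    -0.005]
pink_jar [323.4, 206.1, 59.8, 68.5] 0.82
pink_jar [378.1, 3.4, 34.1, 6.8] 0.3
inc [ 0.585  -0.2022  0.028 ] xyz cm [ 0.16 10.1  -0.13] rot [-0.001  0.001 -0.002]
```

View pics/w17.png

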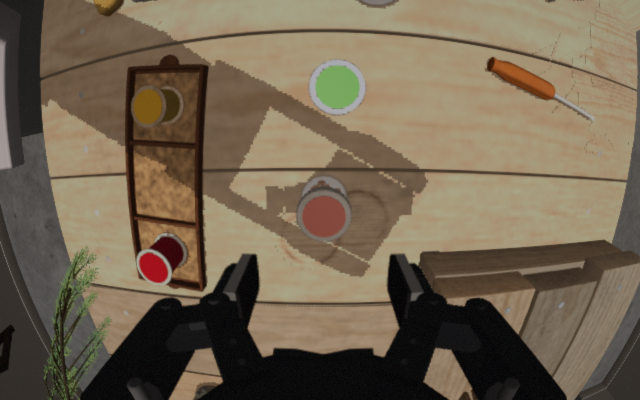

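```bash
python3 - <<'E'
from pt import *
r=at('w17',(324,217),.052,34);print(r,at('w17',(338,87),.064,30))
print(tri([ray(P_('w11'),(505,173.4),True),ray(P_('w17'),r[0],True)]))
inc([.585,-.2022,.028],0)
E
```

```text
(array([323.4, 216.2]), 1389, array([ 0.5835, -0.2032])) (array([337. ,  86.4]), 1429, array([ 0.5924, -0.1085]))
(array([ 0.58343669, -0.20212197,  0.0537526 ]), [0.3832747352630563, 0.3832747352630815])
inc [ 0.585  -0.2022  0.028 ] xyz cm [ 0.16 10.1  -0.13] rot [-0.001  0.001 -0.002]
```

apply_moves(increments=[{"x": 0.05, "y": 4, "z": -0.2, "ax": 0, "ay": 0, "az": 0, "grip": 0.22}, {"x": 0.05, "y": 8, "z": -0.2, "ax": 0, "ay": 0, "az": 0, "grip": 0.22}, {"x": 0.05, "y": 10, "z": -0.2, "ax": 0, "ay": 0, "az": 0, "grip": 0.22}, {"x": 0.05, "y": 10, "z": -0.2, "ax": 0, "ay": 0, "az": 0, "grip": 0.22}, {"x": 0.05, "y": 10, "z": -0.2, "ax": 0, "ay": 0, "az": 0, "grip": 0.35}, {"x": 0.05, "y": 10, "z": -0.2, "ax": 0, "ay": 0, "az": 0, "grip": 0.45}, {"x": 0.05, "y": 10, "z": -0.2, "ax": 0, "ay": 0, "az": 0, "grip": 0.6}, {"x": 0.05, "y": 10, "z": -0.2, "ax": 0, "ay": 0, "az": 0, "grip": 0.7}, {"x": 0.05, "y": 10, "z": -0.2, "ax": 0, "ay": 0, "az": 0, "grip": 0.7}])

```text
time_s: 19.95
eef_pos: [0.5851, -0.2036, 0.0311]
eef_rot: [-0.707, 0.707, 0.0, -0.0]
wrist_force: [-3.0, 0.9, 7.5]
opening: 0.479
```

```bash
python3 look.py w18;python3 - <<'E'
from h import *
im=vision.camera('scene');save(cv2.resize(im[90:230,290:450],None,fx=4,fy=4,interpolation=cv2.INTER_CUBIC),'s18.png')
E
```

```text
19.95 [ 0.5851 -0.2036  0.0311] [1.    0.001 0.   ]
```

View pics/s18.png

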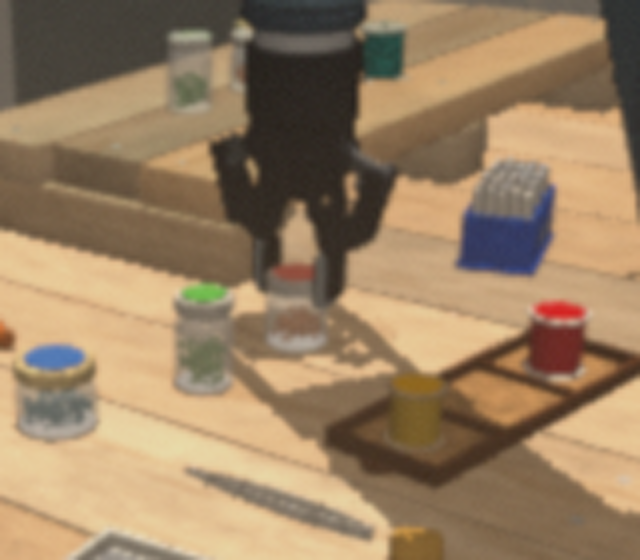

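View pics/w18.png

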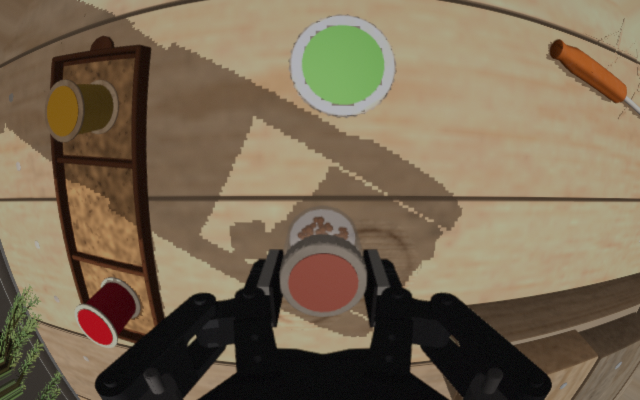

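apply_moves(increments=[{"x": 0, "y": -0.3, "z": 0, "ax": 0, "ay": 0, "az": 0, "grip": 0.75}, {"x": 0, "y": -1, "z": 0, "ax": 0, "ay": 0, "az": 0, "grip": 0.75}, {"x": 0, "y": -2, "z": 0, "ax": 0, "ay": 0, "az": 0, "grip": 0.75}])

```text
time_s: 20.42
eef_pos: [0.5849, -0.2034, 0.0515]
eef_rot: [0.707, -0.707, -0.0, 0.0]
wrist_force: [-0.0, -0.3, -0.3]
opening: 0.476
```

```bash
python3 look.py w19;python3 - <<'E'
from h import *
im=vision.camera('scene');save(cv2.resize(im[90:230,290:450],None,fx=4,fy=4,interpolation=cv2.INTER_CUBIC),'s19.png')
inc([.429,-.187,.11],0)
E
```

```text
20.425 [ 0.5849 -0.2034  0.0515] [1.    0.001 0.   ]
inc [ 0.429 -0.187  0.11 ] xyz cm [-15.69  -5.76   1.71] rot [0.001 0.001 0.003]
```

View pics/s19.png

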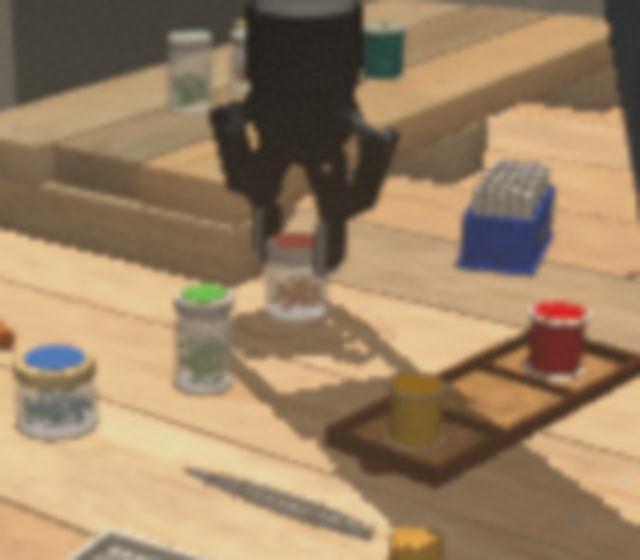

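View pics/w19.png

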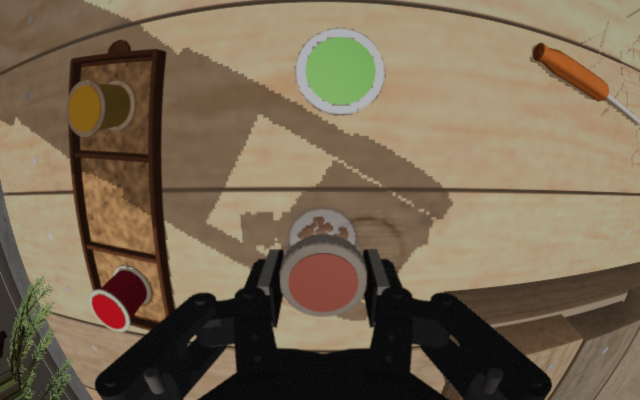

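apply_moves(increments=[{"x": 0, "y": -4, "z": 0, "ax": 0, "ay": 0, "az": 0, "grip": 0.75}, {"x": -3, "y": -5.5, "z": 0.5, "ax": 0, "ay": 0, "az": 0, "grip": 0.75}, {"x": -8, "y": -5.8, "z": 1, "ax": 0, "ay": 0, "az": 0, "grip": 0.75}, {"x": -12.5, "y": -5.8, "z": 1.5, "ax": 0, "ay": 0, "az": 0, "grip": 0.75}, {"x": -15.5, "y": -4, "z": 1.7, "ax": 0, "ay": 0, "az": 0, "grip": 0.75}, {"x": -15.7, "y": -2, "z": 1.7, "ax": 0, "ay": 0, "az": 0, "grip": 0.75}, {"x": -15.7, "y": -1, "z": 1.7, "ax": 0, "ay": 0, "az": 0, "grip": 0.75}, {"x": -15.7, "y": -1, "z": 1.7, "ax": 0, "ay": 0, "az": 0, "grip": 0.75}])

```text
time_s: 21.52
eef_pos: [0.429, -0.187, 0.062]
eef_rot: [-0.707, 0.707, 0.001, 0.0]
wrist_force: [1.3, -0.3, -0.1]
opening: 0.475
```

```bash
python3 look.py w20;python3 - <<'E'
from h import *
im=vision.camera('scene');save(cv2.resize(im[110:250,340:500],None,fx=4,fy=4,interpolation=cv2.INTER_CUBIC),'s20.png')
inc([.429,-.187,.035],0)
E
```

```text
21.525 [ 0.429 -0.187  0.062] [1.    0.001 0.002]
inc [ 0.429 -0.187  0.035] xyz cm [-0.08  2.78  0.06] rot [0.002 0.001 0.003]
```

View pics/w20.png

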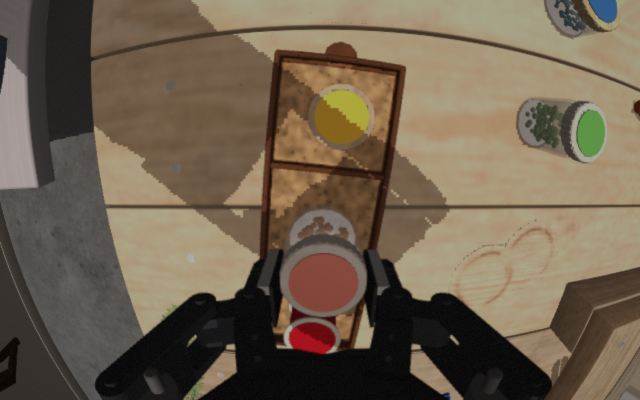

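apply_moves(increments=[{"x": 0, "y": 1.5, "z": 0, "ax": 0, "ay": 0, "az": 0, "grip": 0.75}, {"x": 0, "y": 2.6, "z": 0, "ax": 0, "ay": 0, "az": 0, "grip": 0.75}, {"x": 0, "y": 2.75, "z": 0, "ax": 0, "ay": 0, "az": 0, "grip": 0.75}, {"x": 0, "y": 2.75, "z": 0, "ax": 0, "ay": 0, "az": 0, "grip": 0.75}])

```text
time_s: 22.12
eef_pos: [0.4298, -0.1875, 0.0351]
eef_rot: [-0.707, 0.708, 0.001, 0.001]
wrist_force: [-1.3, 0.3, 4.4]
opening: 0.478
```

```bash
python3 look.py w21;python3 - <<'E'
from h import *
im=vision.camera('scene');save(cv2.resize(im[110:250,340:500],None,fx=4,fy=4,interpolation=cv2.INTER_CUBIC),'s21.png')
print(cur()[0]['wrist_force'])
E
```

```text
22.125 [ 0.4298 -0.1875  0.0351] [1.    0.001 0.003]
[-1.08935819  0.60818323  4.20025606]
```

View pics/s21.png

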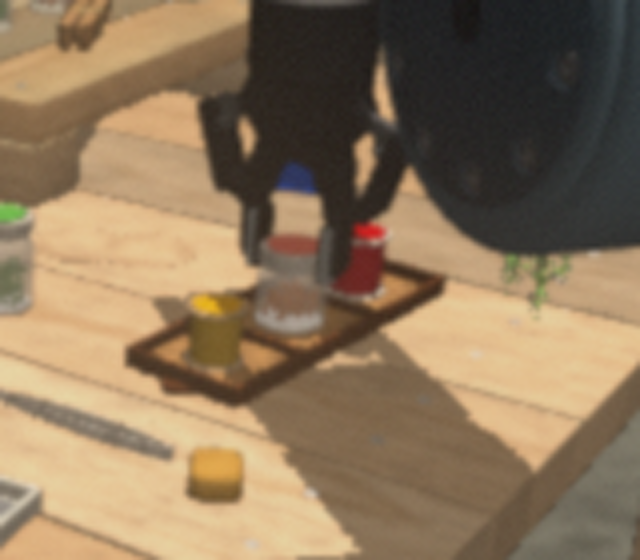

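Contact with the tray floor reads 4 N, so I open and lift.

apply_moves(increments=[{"x": 0, "y": 0, "z": 0, "ax": 0, "ay": 0, "az": 0, "grip": 0.5}, {"x": 0, "y": 0, "z": 0, "ax": 0, "ay": 0, "az": 0, "grip": 0.4}, {"x": 0, "y": 0, "z": 0, "ax": 0, "ay": 0, "az": 0, "grip": 0.3}, {"x": 0, "y": 0, "z": 0, "ax": 0, "ay": 0, "az": 0, "grip": 0.25}, {"x": 0, "y": -3, "z": 0, "ax": 0, "ay": 0, "az": 0, "grip": 0.25}, {"x": 0, "y": -8, "z": 0, "ax": 0, "ay": 0, "az": 0, "grip": 0.25}, {"x": 0, "y": -11, "z": 0, "ax": 0, "ay": 0, "az": 0, "grip": 0.25}])

```text
time_s: 23.1
eef_pos: [0.4301, -0.1878, 0.1474]
eef_rot: [-0.706, 0.708, 0.002, 0.001]
wrist_force: [0.1, -0.2, -0.4]
opening: 0.751
```

```bash
python3 look.py w22;python3 - <<'E'
from h import *
im=vision.camera('scene');save(cv2.resize(im[110:250,340:500],None,fx=4,fy=4,interpolation=cv2.INTER_CUBIC),'s22.png')
inc([.50,-.02,.15],0);inc([.588,.304,.13],0)
E
```

```text
23.1 [ 0.4301 -0.1878  0.1474] [1.    0.001 0.005]
inc [ 0.5  -0.02  0.15] xyz cm [ 6.87 -0.16 16.88] rot [0.006 0.001 0.009]
inc [0.588 0.304 0.13 ] xyz cm [15.69  1.71 49.28] rot [0.006 0.001 0.009]
```

View pics/s22.png

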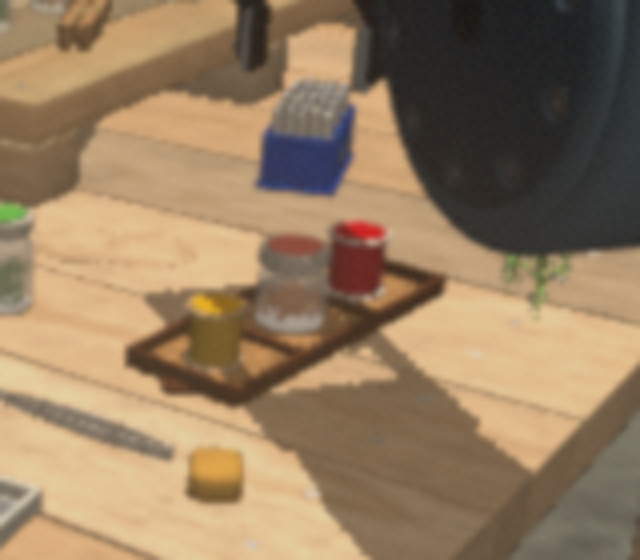

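View pics/w22.png

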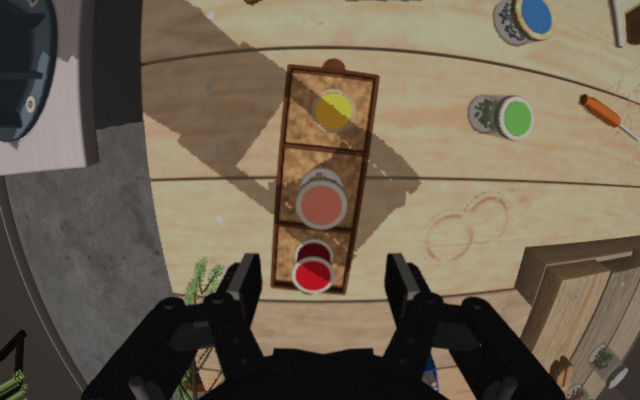

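apply_moves(increments=[{"x": 1, "y": 0, "z": 4, "ax": 0, "ay": 0, "az": 0, "grip": 0.25}, {"x": 2.5, "y": 0, "z": 10, "ax": 0, "ay": 0, "az": 0, "grip": 0.25}, {"x": 4.5, "y": 0, "z": 16, "ax": 0.006, "ay": 0, "az": 0.009, "grip": 0.25}, {"x": 6.5, "y": 0, "z": 22, "ax": 0.006, "ay": 0, "az": 0.009, "grip": 0.25}, {"x": 8.5, "y": 0, "z": 28, "ax": 0.006, "ay": 0, "az": 0.009, "grip": 0.25}, {"x": 10.5, "y": 0, "z": 34, "ax": 0.006, "ay": 0, "az": 0.009, "grip": 0.25}, {"x": 12.5, "y": 0, "z": 40, "ax": 0.006, "ay": 0, "az": 0.009, "grip": 0.25}, {"x": 14.5, "y": 1, "z": 45, "ax": 0.006, "ay": 0, "az": 0.009, "grip": 0.25}, {"x": 15.7, "y": 3, "z": 49.3, "ax": 0.006, "ay": 0, "az": 0.009, "grip": 0.25}, {"x": 15.7, "y": 4, "z": 49.3, "ax": 0.006, "ay": 0, "az": 0.009, "grip": 0.25}, {"x": 15.7, "y": 4, "z": 49.3, "ax": 0.006, "ay": 0, "az": 0.009, "grip": 0.25}])

```text
time_s: 24.58
eef_pos: [0.5866, 0.3033, 0.1045]
eef_rot: [-0.706, 0.708, -0.001, -0.002]
wrist_force: [-0.8, -0.1, -0.4]
opening: 0.749
```

```bash
python3 look.py w23 green_spool;python3 - <<'E'
from h import *
inc([.588,.304,.020],0)
E
```

```text
24.575 [0.5866 0.3033 0.1045] [ 1.     0.002 -0.005]
green_spool [325.0, 212.1, 60.3, 73.2] 0.84
inc [0.588 0.304 0.02 ] xyz cm [-0.    8.69  0.12] rot [ 0.001  0.    -0.001]
```

View pics/w23.png

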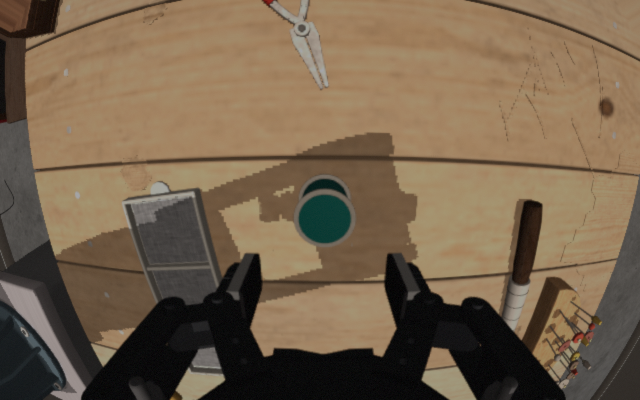

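```bash
python3 - <<'E'
from pt import *
r=at('w23',(326,219),.046,34);print(r,tri([ray(P_('w2'),(316.2,79.5),True),ray(P_('w23'),r[0],True)]))
P=P_('w23')
a=[atz(P,u,.014,True)[:2] for u in((123,202),(200,189))];print(a,np.mean(a,0)+37e-3*np.array([.103,-.9947]))
a=[atz(P,u,.011,True)[:2] for u in((146,269),(216,264))];print(a)
inc([.588,.304,.019],0)
E
```

```text
(array([324.3, 218.5]), 2006, array([0.5878, 0.3051])) (array([0.58778774, 0.30483261, 0.04538254]), [0.022590390956443145, 0.022590390956264365])
[array([0.40036928, 0.3060621 ]), array([0.48455406, 0.3176705 ])] [0.44627267 0.2750624 ]
[array([0.40802657, 0.23374418]), array([0.48860539, 0.24532465])]
inc [0.588 0.304 0.019] xyz cm [-0.    8.79  0.12] rot [ 0.001  0.    -0.001]
```

apply_moves(increments=[{"x": 0, "y": 4, "z": 0.2, "ax": 0, "ay": 0, "az": 0, "grip": 0.3}, {"x": 0, "y": 8, "z": 0.2, "ax": 0, "ay": 0, "az": 0, "grip": 0.3}, {"x": 0, "y": 8.8, "z": 0.2, "ax": 0, "ay": 0, "az": 0, "grip": 0.3}, {"x": 0, "y": 8.8, "z": 0.2, "ax": 0, "ay": 0, "az": 0, "grip": 0.3}, {"x": 0, "y": 8.8, "z": 0.2, "ax": 0, "ay": 0, "az": 0, "grip": 0.45}, {"x": 0, "y": 8.8, "z": 0.2, "ax": 0, "ay": 0, "az": 0, "grip": 0.6}, {"x": 0, "y": 8.8, "z": 0.2, "ax": 0, "ay": 0, "az": 0, "grip": 0.78}, {"x": 0, "y": 8.8, "z": 0.2, "ax": 0, "ay": 0, "az": 0, "grip": 0.78}])

```text
time_s: 25.68
eef_pos: [0.5897, 0.3052, 0.0219]
eef_rot: [0.707, -0.707, -0.001, -0.001]
wrist_force: [-0.7, -1.3, 6.6]
opening: 0.475
```

```bash
python3 look.py w24;python3 - <<'E'
from h import *
im=vision.camera('scene');save(cv2.resize(im[150:290,140:300],None,fx=4,fy=4,interpolation=cv2.INTER_CUBIC),'s24.png')
E
```

```text
25.675 [0.5897 0.3052 0.0219] [1.    0.    0.003]
```

View pics/s24.png

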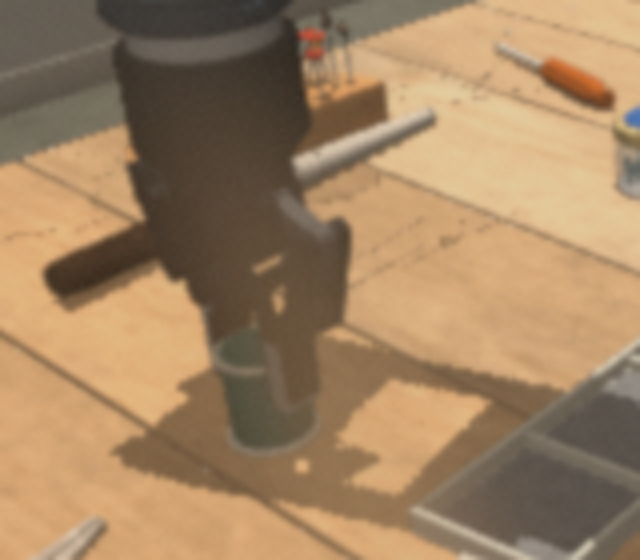

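apply_moves(increments=[{"x": 0, "y": -0.3, "z": 0, "ax": 0, "ay": 0, "az": 0, "grip": 0.78}, {"x": 0, "y": -4, "z": 0, "ax": 0, "ay": 0, "az": 0, "grip": 0.78}, {"x": -2, "y": -7.5, "z": -0.5, "ax": 0, "ay": 0, "az": 0, "grip": 0.78}, {"x": -7, "y": -8, "z": -1.5, "ax": 0, "ay": 0, "az": 0, "grip": 0.78}, {"x": -12, "y": -7, "z": -2.7, "ax": 0, "ay": 0, "az": 0, "grip": 0.78}, {"x": -14.4, "y": -5, "z": -3, "ax": 0, "ay": 0, "az": 0, "grip": 0.78}, {"x": -14.4, "y": -3.5, "z": -3, "ax": 0, "ay": 0, "az": 0, "grip": 0.78}, {"x": -14.4, "y": -3.5, "z": -3, "ax": 0, "ay": 0, "az": 0, "grip": 0.78}])

```text
time_s: 26.78
eef_pos: [0.4463, 0.2752, 0.0563]
eef_rot: [-0.707, 0.707, 0.001, 0.001]
wrist_force: [0.2, -0.5, -0.1]
opening: 0.471
```

```bash
python3 look.py w25;python3 - <<'E'
from h import *
im=vision.camera('scene');save(cv2.resize(im[150:310,180:380],None,fx=3.5,fy=3.5,interpolation=cv2.INTER_CUBIC),'s25.png')
inc([.4455,.275,.026],0)
E
```

```text
26.775 [0.4463 0.2752 0.0563] [1.    0.    0.003]
inc [0.4455 0.275  0.026 ] xyz cm [-0.21  3.12 -0.04] rot [-0.001  0.     0.005]
```

View pics/w25.png

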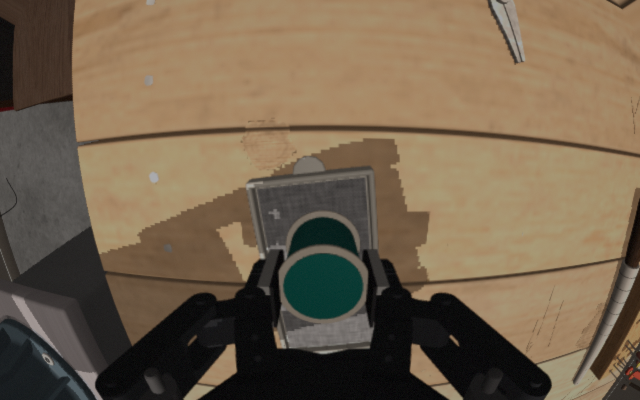

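View pics/s25.png

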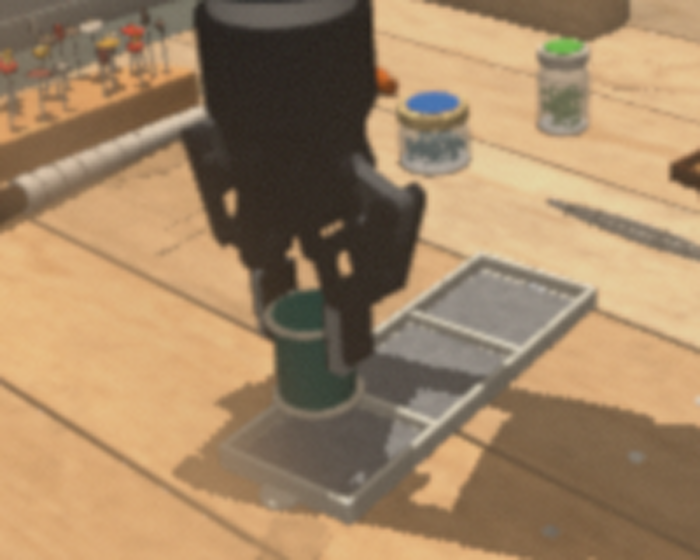

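```bash
python3 - <<'E'
from pt import *
P=P_('w25')
a=[atz(P,u,.014,True)[:2] for u in((248,184),(374,169))];print(a,np.mean(a,0)+37e-3*np.array([.103,-.9947]))
E
```

```text
[array([0.39950114, 0.30663918]), array([0.47848267, 0.31610452])] [0.44280291 0.27456795]
```

apply_moves(increments=[{"x": -0.3, "y": 2, "z": 0, "ax": 0, "ay": 0, "az": 0.005, "grip": 0.78}, {"x": -0.3, "y": 2.9, "z": 0, "ax": 0, "ay": 0, "az": 0.005, "grip": 0.78}, {"x": -0.3, "y": 3.1, "z": 0, "ax": 0, "ay": 0, "az": 0.005, "grip": 0.78}, {"x": -0.3, "y": 3.15, "z": 0, "ax": 0, "ay": 0, "az": 0.005, "grip": 0.78}, {"x": -0.3, "y": 3.15, "z": 0, "ax": 0, "ay": 0, "az": 0.005, "grip": 0.5}, {"x": -0.3, "y": 3.15, "z": 0, "ax": 0, "ay": 0, "az": 0.005, "grip": 0.38}, {"x": -0.3, "y": 3.1, "z": 0, "ax": 0, "ay": 0, "az": 0.005, "grip": 0.3}, {"x": -0.3, "y": 3.0, "z": 0, "ax": 0, "ay": 0, "az": 0.005, "grip": 0.27}, {"x": -0.3, "y": 0, "z": 0, "ax": 0, "ay": 0, "az": 0.005, "grip": 0.27}, {"x": -0.3, "y": -5, "z": 0, "ax": 0, "ay": 0, "az": 0.005, "grip": 0.15}, {"x": -0.3, "y": -8, "z": 0, "ax": 0, "ay": 0, "az": 0.005, "grip": 0.15}])

```text
time_s: 28.25
eef_pos: [0.445, 0.2757, 0.1396]
eef_rot: [0.708, -0.707, -0.001, -0.001]
wrist_force: [1.0, -0.1, -0.6]
opening: 0.847
```

```bash
python3 look.py w26;python3 - <<'E'
from h import *
im=vision.camera('scene');save(cv2.resize(im[150:310,180:380],None,fx=3.5,fy=3.5,interpolation=cv2.INTER_CUBIC),'s26.png')
inc([.627,-.005,.13],0)
E
```

```text
28.25 [0.445  0.2757 0.1396] [1.    0.    0.002]
inc [ 0.627 -0.005  0.13 ] xyz cm [ 18.01   1.16 -28.15] rot [-0.003  0.     0.007]
```

View pics/w26.png

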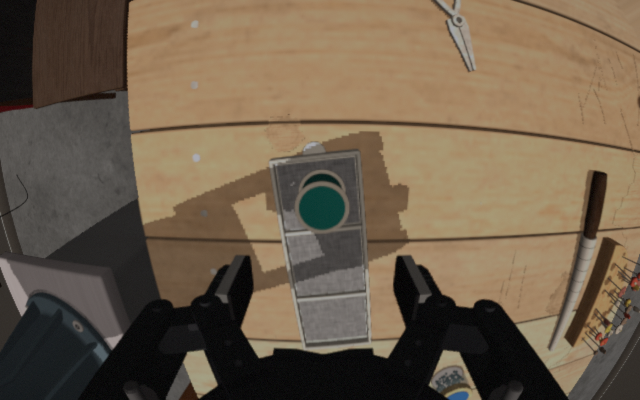

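View pics/s26.png

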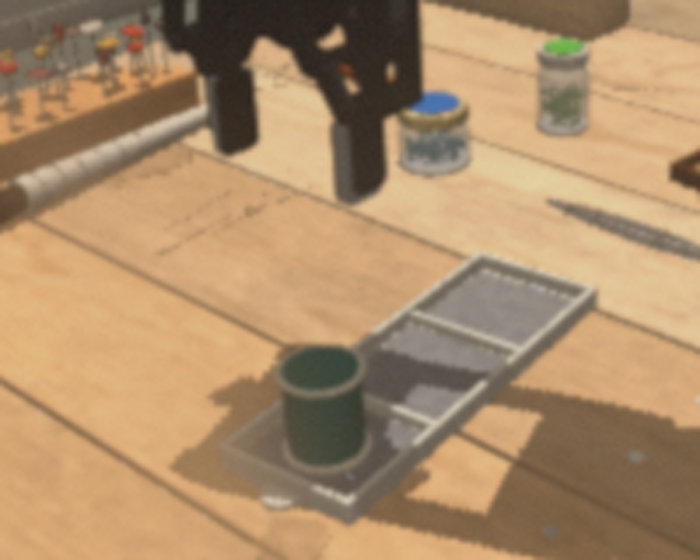

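apply_moves(increments=[{"x": 3, "y": -1, "z": -4, "ax": 0, "ay": 0, "az": 0.007, "grip": 0.12}, {"x": 7, "y": -1, "z": -9, "ax": 0, "ay": 0, "az": 0.007, "grip": 0.12}, {"x": 11, "y": -1, "z": -14.5, "ax": 0, "ay": 0, "az": 0.007, "grip": 0.12}, {"x": 14.5, "y": -1, "z": -20, "ax": 0, "ay": 0, "az": 0.007, "grip": 0.12}, {"x": 17, "y": 0, "z": -25, "ax": 0, "ay": 0, "az": 0.007, "grip": 0.12}, {"x": 18.1, "y": 1.2, "z": -28, "ax": 0, "ay": 0, "az": 0.007, "grip": 0.12}, {"x": 18.1, "y": 1.5, "z": -28.1, "ax": 0, "ay": 0, "az": 0.007, "grip": 0.12}, {"x": 18.1, "y": 1.5, "z": -28.1, "ax": 0, "ay": 0, "az": 0.007, "grip": 0.12}])

```text
time_s: 29.35
eef_pos: [0.6268, -0.004, 0.1252]
eef_rot: [0.709, -0.706, 0.001, 0.001]
wrist_force: [-0.2, -0.3, -0.6]
opening: 0.874
```

```bash
python3 look.py w27 blue_jar;python3 - <<'E'
from pt import *
r=at('w27',(324,217),.046,34);print(r,tri([ray(P_('w15'),(595.2,92.8),True),ray(P_('w27'),r[0],True)]))
inc([.627,-.005,.026],0)
E
```

```text
29.35 [ 0.6268 -0.004   0.1252] [ 1.    -0.    -0.003]
blue_jar [325.2, 205.8, 64.3, 75.7] 0.82
(array([323.5, 212.7]), 1745, array([ 0.6276, -0.0051])) (array([ 0.62759056, -0.0053214 ,  0.04547722]), [0.06476209192873085, 0.06476209192880596])
inc [ 0.627 -0.005  0.026] xyz cm [-0.04 10.05 -0.21] rot [-0.003  0.002 -0.001]
```

View pics/w27.png

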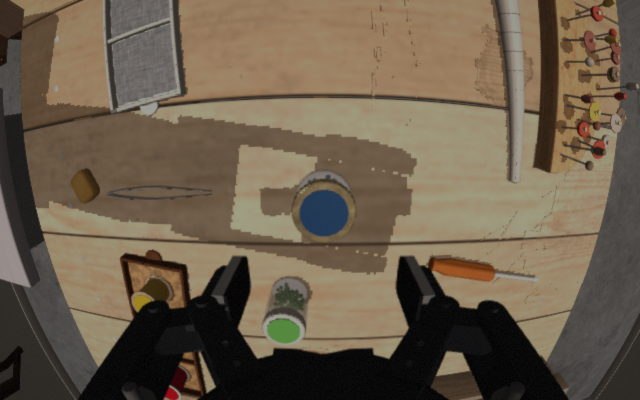

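apply_moves(increments=[{"x": 0, "y": 4, "z": -0.2, "ax": 0, "ay": 0, "az": 0, "grip": 0.12}, {"x": 0, "y": 8, "z": -0.2, "ax": 0, "ay": 0, "az": 0, "grip": 0.12}, {"x": 0, "y": 10, "z": -0.2, "ax": 0, "ay": 0, "az": 0, "grip": 0.12}, {"x": 0, "y": 10.1, "z": -0.2, "ax": 0, "ay": 0, "az": 0, "grip": 0.12}, {"x": 0, "y": 10.1, "z": -0.2, "ax": 0, "ay": 0, "az": 0, "grip": 0.25}, {"x": 0, "y": 10.1, "z": -0.2, "ax": 0, "ay": 0, "az": 0, "grip": 0.35}, {"x": 0, "y": 10.1, "z": -0.2, "ax": 0, "ay": 0, "az": 0, "grip": 0.45}, {"x": 0, "y": 10.1, "z": -0.2, "ax": 0, "ay": 0, "az": 0, "grip": 0.6}, {"x": 0, "y": 10.1, "z": -0.2, "ax": 0, "ay": 0, "az": 0, "grip": 0.68}, {"x": 0, "y": 10.1, "z": -0.2, "ax": 0, "ay": 0, "az": 0, "grip": 0.68}])

```text
time_s: 30.7
eef_pos: [0.6288, -0.0051, 0.0277]
eef_rot: [0.708, -0.706, -0.001, -0.0]
wrist_force: [-1.7, 0.8, 6.9]
opening: 0.572
```

```bash
python3 look.py w28;python3 - <<'E'
from h import *
im=vision.camera('scene');save(cv2.resize(im[110:250,220:380],None,fx=4,fy=4,interpolation=cv2.INTER_CUBIC),'s28.png')
E
```

```text
30.7 [ 0.6288 -0.0051  0.0277] [1.    0.002 0.002]
```

View pics/s28.png

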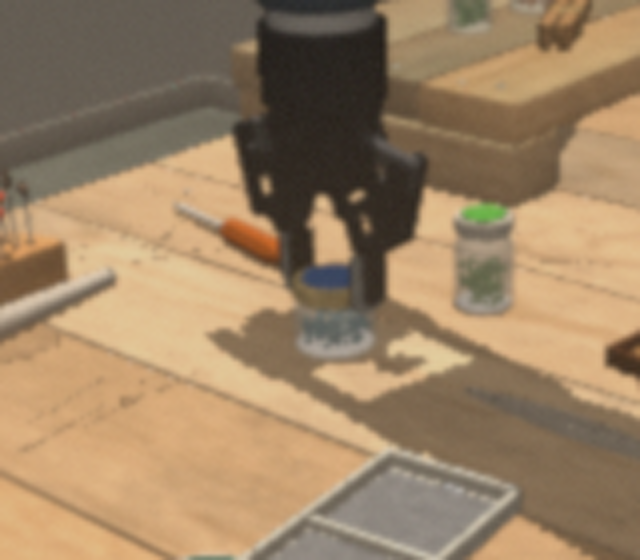

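apply_moves(increments=[{"x": 0, "y": -0.3, "z": 0, "ax": 0, "ay": 0, "az": 0, "grip": 0.68}, {"x": 0, "y": -2, "z": 0, "ax": 0, "ay": 0, "az": 0, "grip": 0.68}, {"x": 0, "y": -6, "z": 0, "ax": 0, "ay": 0, "az": 0, "grip": 0.68}, {"x": -3, "y": -8, "z": 3, "ax": 0, "ay": 0, "az": 0, "grip": 0.68}, {"x": -7, "y": -8, "z": 7.5, "ax": 0, "ay": 0, "az": 0, "grip": 0.68}, {"x": -11, "y": -8, "z": 12, "ax": 0, "ay": 0, "az": 0, "grip": 0.68}, {"x": -14.5, "y": -8, "z": 16.5, "ax": 0, "ay": 0, "az": 0, "grip": 0.68}, {"x": -17, "y": -8, "z": 20, "ax": 0, "ay": 0, "az": 0, "grip": 0.68}, {"x": -17.7, "y": -6, "z": 20.6, "ax": 0, "ay": 0, "az": 0, "grip": 0.68}, {"x": -17.7, "y": -4.5, "z": 20.6, "ax": 0, "ay": 0, "az": 0, "grip": 0.68}, {"x": -17.7, "y": -4.5, "z": 20.6, "ax": 0, "ay": 0, "az": 0, "grip": 0.68}])

```text
time_s: 32.17
eef_pos: [0.451, 0.1999, 0.0723]
eef_rot: [0.708, -0.706, -0.001, 0.0]
wrist_force: [-0.0, 1.0, -1.2]
opening: 0.566
```

```bash
python3 look.py w29;python3 - <<'E'
from h import *
im=vision.camera('scene');save(cv2.resize(im[150:310,180:380],None,fx=3.5,fy=3.5,interpolation=cv2.INTER_CUBIC),'s29.png')
inc([.4515,.201,.0315],0)
E
```

```text
32.175 [0.451  0.1999 0.0723] [1.    0.001 0.001]
inc [0.4515 0.201  0.0315] xyz cm [-0.08  4.18  0.1 ] rot [-0.003  0.     0.003]
```

View pics/w29.png

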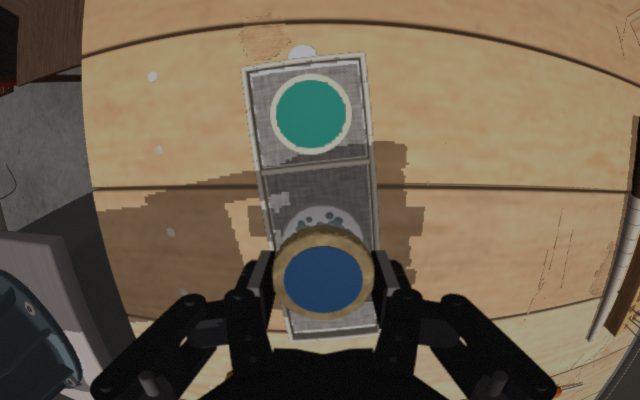

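View pics/s29.png

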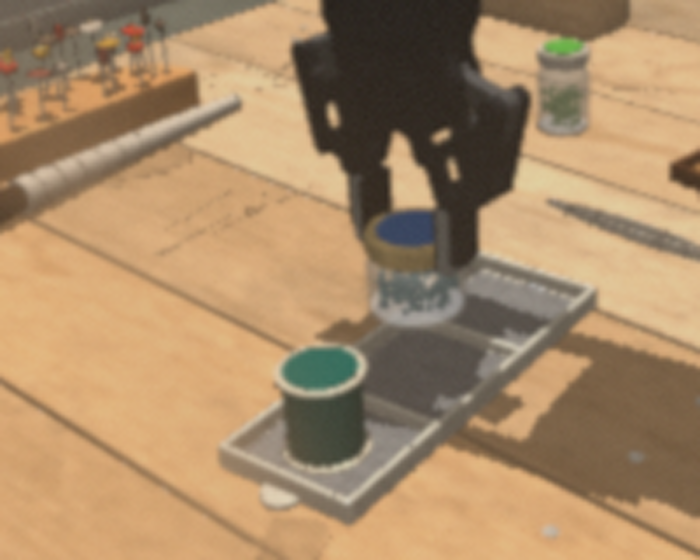

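```bash
python3 - <<'E'
from pt import *
P=P_('w29')
n=np.array([.103,-.9947])
a=[atz(P,u,.014,True)[:2] for u in((242,69),(365,54))];print(a,np.mean(a,0)+.113*n)
a=[atz(P,u,.011,True)[:2] for u in((260,171),(371,160))];print(a,np.mean(a,0)+.039*n)
a=[atz(P,u,.014,True)[:2] for u in((290,340),(378,331))];print(a,np.mean(a,0)-.113*n)
E
```

```text
[array([0.39870284, 0.30526216]), array([0.47825613, 0.31394958])] [0.45011848 0.19720477]
[array([0.4082742 , 0.23560049]), array([0.48394088, 0.24318911])] [0.45012454 0.2006015 ]
[array([0.42275359, 0.08693961]), array([0.49923732, 0.09693975])] [0.44935645 0.20434078]
```

apply_moves(increments=[{"x": -0.2, "y": 2.5, "z": 0, "ax": 0, "ay": 0, "az": 0, "grip": 0.68}, {"x": -0.2, "y": 3.8, "z": 0, "ax": 0, "ay": 0, "az": 0, "grip": 0.68}, {"x": -0.2, "y": 4.1, "z": 0, "ax": 0, "ay": 0, "az": 0, "grip": 0.68}, {"x": -0.2, "y": 4.2, "z": 0, "ax": 0, "ay": 0, "az": 0, "grip": 0.68}, {"x": -0.2, "y": 4.2, "z": 0, "ax": 0, "ay": 0, "az": 0, "grip": 0.68}])

```text
time_s: 32.9
eef_pos: [0.4509, 0.2002, 0.0319]
eef_rot: [0.708, -0.706, -0.002, -0.001]
wrist_force: [0.5, -0.1, -1.3]
opening: 0.568
```

```bash
python3 look.py w30;python3 - <<'E'
from h import *
im=vision.camera('scene');save(cv2.resize(im[150:310,180:380],None,fx=3.5,fy=3.5,interpolation=cv2.INTER_CUBIC),'s30.png')
E
```

```text
32.9 [0.4509 0.2002 0.0319] [1.    0.    0.004]
```

View pics/s30.png

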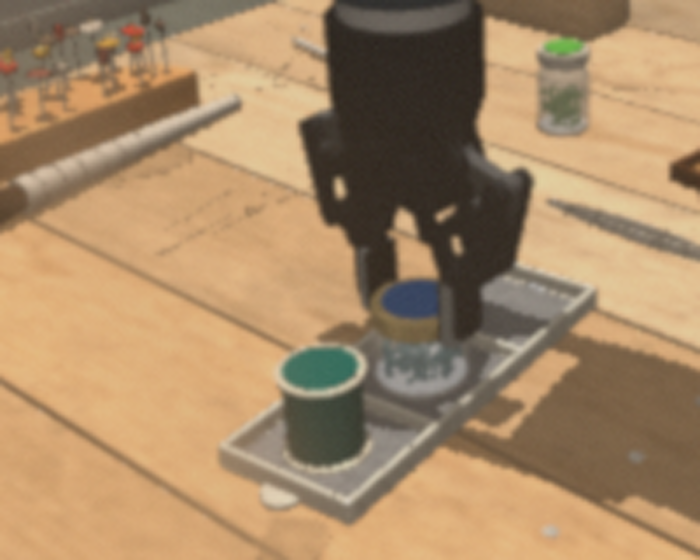

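View pics/w30.png

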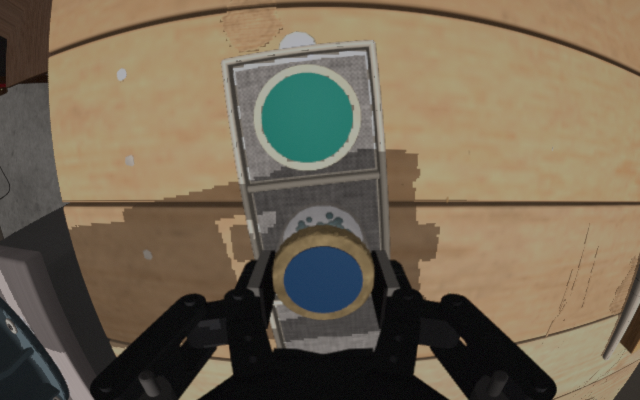

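apply_moves(increments=[{"x": 0, "y": 0.1, "z": 0, "ax": 0, "ay": 0, "az": 0, "grip": 0.68}, {"x": 0, "y": 0.15, "z": 0, "ax": 0, "ay": 0, "az": 0, "grip": 0.68}, {"x": 0, "y": 0.15, "z": 0, "ax": 0, "ay": 0, "az": 0, "grip": 0.4}, {"x": 0, "y": 0.1, "z": 0, "ax": 0, "ay": 0, "az": 0, "grip": 0.3}, {"x": 0, "y": 0.1, "z": 0, "ax": 0, "ay": 0, "az": 0, "grip": 0.22}, {"x": 0, "y": 0, "z": 0, "ax": 0, "ay": 0, "az": 0, "grip": 0.15}, {"x": 0, "y": -3, "z": 0, "ax": 0, "ay": 0, "az": 0, "grip": 0.15}, {"x": 0, "y": -8, "z": 0, "ax": 0, "ay": 0, "az": 0, "grip": 0.15}, {"x": 0, "y": -13, "z": 0, "ax": 0, "ay": 0, "az": 0, "grip": 0.15}, {"x": 2, "y": -17, "z": -6, "ax": 0, "ay": 0, "az": 0, "grip": 0.15}, {"x": 3, "y": -20, "z": -12, "ax": 0, "ay": 0, "az": 0, "grip": 0.15}, {"x": 3, "y": -20, "z": -18, "ax": 0, "ay": 0, "az": 0, "grip": 0.15}])

```text
time_s: 34.5
eef_pos: [0.4812, 0.0312, 0.2327]
eef_rot: [0.708, -0.706, -0.004, -0.003]
wrist_force: [0.9, 0.2, -0.4]
opening: 0.851
```

```bash
python3 look.py w31;python3 - <<'E'
from h import *
im=vision.camera('scene');save(cv2.resize(im[120:310,180:480],None,fx=2.6,fy=2.6,interpolation=cv2.INTER_CUBIC),'s31.png')
im=vision.camera('top');save(cv2.resize(im[130:280,190:500],None,fx=2.58,fy=2.58,interpolation=cv2.INTER_CUBIC),'t31.png')
E
```

```text
34.5 [0.4812 0.0312 0.2327] [1.    0.002 0.009]
```

View pics/w31.png

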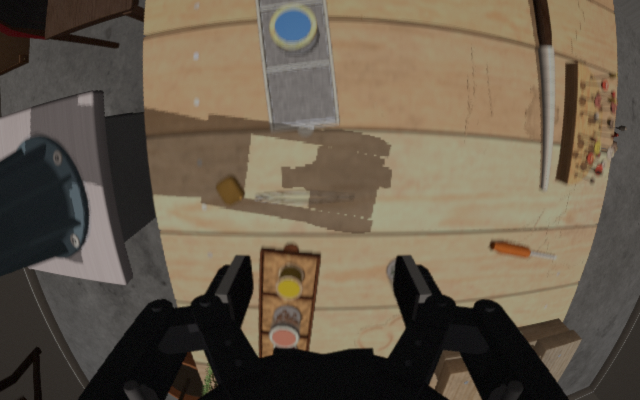

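View pics/s31.png

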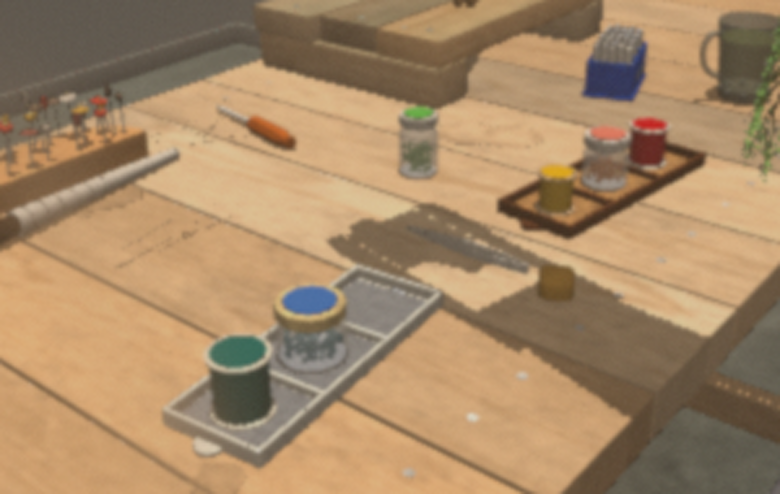

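View pics/t31.png

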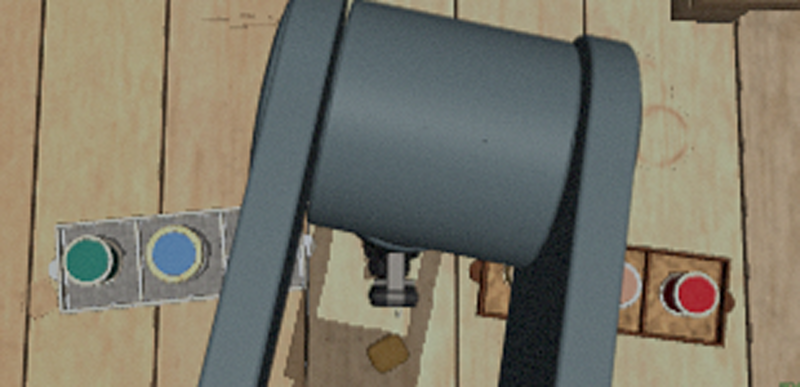

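All five pieces stand upright in their bays, and the green jar is standing where it started. I let the arm settle, then hand in.

apply_moves(increments=[{"x": 0, "y": 0, "z": 0, "ax": 0, "ay": 0, "az": 0, "grip": 0.15}, {"x": 0, "y": 0, "z": 0, "ax": 0, "ay": 0, "az": 0, "grip": 0.15}, {"x": 0, "y": 0, "z": 0, "ax": 0, "ay": 0, "az": 0, "grip": 0.15}])

```text
time_s: 35.02
eef_pos: [0.4798, 0.0313, 0.2302]
eef_rot: [0.708, -0.706, -0.001, -0.003]
wrist_force: [0.1, 0.4, -0.1]
opening: 0.855
```

```bash
python3 - <<'E'
from h import *
s=ctrl.get_obs();print(s['time_s'],abs(s['dq']).max(),s['wrist_force'])
vision.camera('scene')
Ps=vision.camera_params('scene')
for n,X in dict(red_spool=(.42,-.26,.004),yellow_spool=(.437,-.113,.004),pink_jar=(.43,-.188,.004),green_spool=(.4445,.275,.004),blue_jar=(.45,.2,.004),green_jar=(.5925,-.1085,0)).items():
    r=pinpoint('scene',n);print(n,r and (np.round(r[0]['xy']),round(r[0]['p'],2)),proj(Ps,np.array(X)).round())
print(ticket.hand_in())
E
```

```text
35.025 0.005393705514373857 [ 0.1402292   0.37953804 -0.07490627]
red_spool (array([432., 180.]), 0.48) [429. 181.]
yellow_spool (array([394., 202.]), 0.64) [394. 199.]
pink_jar (array([414., 187.]), 0.66) [412. 189.]
green_spool (array([274., 277.]), 0.68) [274. 275.]
blue_jar (array([299., 253.]), 0.55) [301. 255.]
green_jar (array([337., 188.]), 0.72) [341. 185.]
the job is handed in; nothing more can be done
None
```

Both kits are made up and handed in at about 35 s, in the order asked. The dark tray has the red spool in the far end bay, the pink jar in the middle and the yellow spool in the near end bay. The white tray has the teal spool in the left end bay and the blue jar in the middle. The green jar and the spare jars on the riser were never touched.

**Last checks:** the last pictures show all five pieces upright in their bays. For all six pieces, green jar included, the position found in the scene picture was within about 5 pixels of where I expected it. The arm was at rest and clear of everything.

**Failed or disagreed:**
- **First grasp of the red spool:** it was too high and tilted the spool, pinching its flange. I let it stand back up, re-gripped lower and placed it normally; no jar tipped at any point.
- **Fingertip length:** in the pictures the fingertips sat close to the TCP, not the stated 25 mm ahead of it. I set all later grasp heights from the pictures.

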